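Fit a spread snap ring over a raised spindle

TASK

Wind the handwheel of the small spindle stand clockwise (seen from above) until the spindle is fully up against its stop, and leave it there. Then take the snap-ring pliers off their cradle by squeezing their handles fully together, which spreads the snap ring on their tips, pass the spread ring from above over the head of the spindle and down to the groove just above the collar, and finish while still holding it there: pliers level, handles still fully squeezed, ring centred round the groove, without leaning on the spindle. Leave the screwdriver, the petri dish and the small bottle alone.

Things in the scene. Friction and masses are not known exactly. Their poses are not given: they have to be found in the camera images.
- stand: grey fixed spindle stand, base 235 x 100 x 12 mm. Origin on the bench under the spindle axis, z up; local +x points from the spindle axis to the handwheel axis, 115 mm away. Round spindle housing 68 mm across, rim 70 mm high; base reaches 60 mm to local -x; a stop bracket on the housing at local +y (to 51 mm from the axis, 70 mm high)
- wheel_axis (a point): point on the vertical axis of the black handwheel, on the upper face of its rim, 72 mm above the bench; the wheel is 92 mm across
- crank_grip (a point): middle of the black upright crank handle on the handwheel: a freely revolving cylinder 16 mm across, 40 mm high, standing from 74 to 114 mm above the bench, 37 mm from the wheel axis; this point is 96 mm above the bench. It goes round with the wheel; turning takes about 3 N at the handle, and the wheel stays where it is left
- handwheel (a joint): handwheel angle in rad, grows clockwise seen from above, 0 to 6.0; at 6.0 the spindle is against its stop
- quill (a joint): height of the spindle in m, 0 (down) to 0.030 (against its stop); geared to the handwheel at 5 mm per rad, does not sink back when pressed
- groove (a point): centre of the spindle's groove, on the spindle axis, moving up with it; 86 mm above the bench when fully up. Groove 22 mm across, 12 mm high; below it a collar 45 mm across, its top 6 mm below this point; above it the head, 31 mm across, from 6 mm above this point, straight for 9 mm, then tapering to 20 mm at its top 23 mm above this point
- cradle: low aluminium cradle fixed on the bench, 140 x 92 x 50 mm, with a front block under the pliers' pivot and a rear cross bar 100 mm behind it (local -x) under the ends of the handles; between them the handles are free, with a plate 8 mm high below. Origin on the bench under the front block, z up. The bag sealer beside it is tall: lifting the pliers 200 mm before crossing it clears everything
- pliers_grip (a point): point midway between the pliers' two grey handles where to squeeze them, half-way up; local x forward to nose and ring, y left, z up. The handles are 18 mm high (9 above, 9 below this point), from 45 mm behind to 40 mm ahead of it; over their outer faces 62 mm apart here at rest (wider to the rear), 30 mm and parallel to x when fully squeezed. 59 mm above the bench on the cradle
- ring_center (a point): centre of the fully spread ring's opening, fixed in the pliers: 133.5 mm ahead of pliers_grip along its x, same height and axes. The flat ring, 5 mm thick, 39 mm across: two half rings on a front hinge pin, with lugs on the pliers' tips. Opening 29 mm across closed (too small for the head), 38 mm fully spread. Tips behind it 6 to 8 mm thick; the 18 mm thick pivot begins 59 mm behind this point
- lever_l (a joint): squeeze angle of the pliers' left handle in rad, 0 at rest to 0.26 fully squeezed; the right handle mirrors it
- screwdriver_mid (a point): bystander: screwdriver 178 mm long lying on the bench
- petri_mid (a point): bystander: flat round petri dish 64 mm across, 14 mm high
- bottle_mid (a point): bystander: small bottle 40 mm across, 75 mm high
- pliers: the loose snap-ring pliers, 200 mm long, about 170 g, lying flat on the cradle; origin at the underside of the pivot, 62 mm ahead of and 9 mm below point pliers_grip, same axes. About 9 N along y at pliers_grip squeezes the sprung handles fully, onto a stop in the pivot; 25 to 40 N also carries the pliers. As the handles are squeezed in a fixed place the pliers creep forward (their +x) by 2 to 3 mm

How it is judged:
By the outcome, as a careful person would: the job done as asked, in the order asked, and still so for the second after the job is handed in, while the arm keeps its last pose, push and grip.
It also fails if it takes over 67 s, if anything falls off the work surface, if the arm or the gripper's body presses on something with over 40 N, if the wrist force passes 120 N, or if a joint passes its speed limit or range.

ROBOT

A 6-joint arm with a two-finger parallel gripper is mounted at the origin on a cart in front of the work surface, level with it; the furniture and walls round the work are solid. World frame = base frame: x ahead of the robot, y to its left, z up, the work surface at z = 0. Lengths are in m, angles in rad, forces in N, time in s.
With the tool pointing down it reaches from about 0.4 to 0.925 m from the base axis. Payload 12.5 kg.
Tool frame: the origin (TCP) lies midway between the tips of the shut fingers; the grasp point (between the pads) lies behind it (arm.hold_point_z is the z of the grasp point in the tool frame, in m); z points along the fingers, x is the direction in which the jaws open and shut, and the axes are right-handed (so a half turn about z gives the same grasp; the last joint's range is limited). The gripper opens to 95 mm and grips with 3 to 60 N. Pads are 20 mm wide; open, the fingers measure 119 mm over their backs; the gripper's body (75 mm by 180 mm) begins 59 mm behind the grasp point.
Start: joints at [-1.354, 0.491, 1.559, -0, 1.092, -0.106], TCP at [0.198, -0.593, 0.215] pointing down, gripper open.
Joint ranges: [-3.1, 3.1], [-0.84, 2.19], [0.05, 2.79], [-1.13, 4.28], [0.06, 2.93], [-2.69, 2.69]. Speed limits (rad/s): [2.22, 2.22, 2.79, 3.14, 3.14, 3.14].

INTERFACE

Orientations are given as a rotation vector (axis times angle).
In Python, from workcell import arm gives the robot as it stands. The module is installed in compiled form; this text tells all that it offers.
- The arm moves only by the shell command python3 -m pendant 'ROWS' [FORCE]. ROWS is JSON, a list that holds one entry, the list of rows, each a list of 7 numbers: the shift along the tool's x, y, z in m, then the turn, a rotation vector about the tool's x, y, z in rad, then the opening, from 0 (shut) to 1 (fully open). In form: [[[tx, ty, tz, ax, ay, az, hand], ...]]. A call has 1 to 10 rows; each row is the pose to reach, as a shift and turn from the pose measured when the call began, along the tool's axes at that moment; what a row does not reach only later rows make up. A row lasts 1/8 s, in which the tool goes at most 62.5 mm and 10.7 degrees, less where a joint would pass 70% of its speed; a pose out of reach is approached as far as the arm can. A call with a gripper value outside its range is refused whole. The fingers move at their own pace and stop on an object; FORCE is the grip in N (left out, the last holds). Time passes only in rows, so rows that repeat a pose let the fingers close. It gives the time, the measured TCP pose, the force and the opening at its end, in the units of the state.
- arm.read_state(): the state, without advancing time (a new reading comes with each control period).
- arm.camera(name): name is "scene" or "top"; returns a dict with "image" (384x512x3 uint8, red, green, blue), "depth" (384x512 float32, m along the optical axis (not along the pixel's ray), 0 where there is no reading), "camera_matrix" (3x3 intrinsics, pixels), "R" (3x3) and "t" (3): a world point X has camera coordinates R X + t. Camera axes: x right, y down, z forward; pixel columns grow to the right and rows downward; lengths in m; the calibration is good to about 2 mm. A picture is of the moment at which its call begins.
- arm.close_job(): hands the job in, once; it reports no verdict.
The state is a dict: "t": time; "q": joint angles; "joint_vel": joint speeds; "joint_efforts": joint torques, N m; "eef_pos": TCP position; "tcp_rot": TCP orientation; "ft_force": force on the tool from outside, world axes, zero at the start; "torque": the same for the moment, N m; "gripper_width": finger opening in m.
Only numpy, scipy, OpenCV 4.12 (cv2) and the standard library are available. Lean on these libraries where they do the work, as an engineer would, in place of code of your own. Each camera call takes 0.05 s, during which the arm holds its last target. There are 200 camera calls.

## Working session

There is one attempt and no reset: what is moved stays moved. The work goes in short steps, Python scripts to look and compute and a shell command to move; the robot and the scene stay as the last step left them, time stands still between calls to the robot, and variables do not carry over. Pictures are saved under pics/ and viewed, about 8 in all and at most 12, crops included, and the job is handed in when it is done.

```bash
mkdir -p pics; cat > h.py <<'E'
import numpy as np, cv2
from scipy.spatial.transform import Rotation as Ro
from workcell import arm
def cam(n,save=None):
    c=arm.camera(n); 
    if save: cv2.imwrite('pics/'+save,c['image'][:,:,::-1])
    return c
def cloud(c):
    K=c['camera_matrix']; d=c['depth']; v,u=np.mgrid[:d.shape[0],:d.shape[1]]
    P=np.stack([(u-K[0,2])/K[0,0]*d,(v-K[1,2])/K[1,1]*d,d],-1)
    W=(P-c['t'])@c['R']; W[d==0]=np.nan; return W
def ray(c,u,v,z):
    K=c['camera_matrix']; o=-c['R'].T@c['t']
    r=c['R'].T@np.array([(u-K[0,2])/K[0,0],(v-K[1,2])/K[1,1],1]); return o+r*(z-o[2])/r[2]
def proj(c,X):
    p=c['camera_matrix']@(c['R']@np.array(X)+c['t']); return p[:2]/p[2]
def st():
    s=arm.read_state(); R=Ro.from_rotvec(s['tcp_rot']).as_matrix()
    print('t',round(s['t'],2),'p',np.round(s['eef_pos'],4),'x',np.round(R[:,0],3),'z',np.round(R[:,2],3),'F',np.round(s['ft_force'],1),'T',np.round(s['torque'],2),'w',round(s['gripper_width'],4),'q',np.round(s['q'],2)); return s,R
def rel(p,yaw=None):
    "shift in tool axes to world TCP p; turn about tool z so jaw x axis lies at world yaw (mod pi)"
    s,R=st(); d=R.T@(np.array(p)-s['eef_pos']); print('shift',np.round(d,4))
    if yaw is not None:
        # target: z down, x=(cos yaw, sin yaw,0)
        for k in (0,np.pi):
            a=yaw+k; x=np.array([np.cos(a),np.sin(a),0]); z=np.array([0,0,-1.]); T=np.stack([x,np.cross(z,x),z],1)
            print('turn',np.round(Ro.from_matrix(R.T@T).as_rotvec(),4))
    else:
        pass
E
python3 - <<'E'
from h import *
print(arm.hold_point_z); st()
a=cam('scene');b=cam('top')
for c in(a,b): print(np.round(-c['R'].T@c['t'],3),np.round(c['R'][2],2),c['camera_matrix'][0,0])
cv2.imwrite('pics/a.png',a['image'][:,:,::-1]);cv2.imwrite('pics/b.png',cv2.resize(b['image'][:,:,::-1],(768,576)))
E
```

```text
-0.0188
t 0.0 p [ 0.1983 -0.5925  0.2141] x [ 0.317 -0.948 -0.001] z [-0.     0.001 -1.   ] F [ 0.3 -0.3  0.5] T [-0.05  0.03 -0.03] w 0.0949 q [-1.35  0.49  1.56 -0.    1.09 -0.11]
[-0.424  1.132  0.709] [ 0.6  -0.69 -0.4 ] 415.67290714678865
[0.385 0.049 1.436] [ 0.13 -0.   -0.99] 433.1405945633229
```

View pics/b.png

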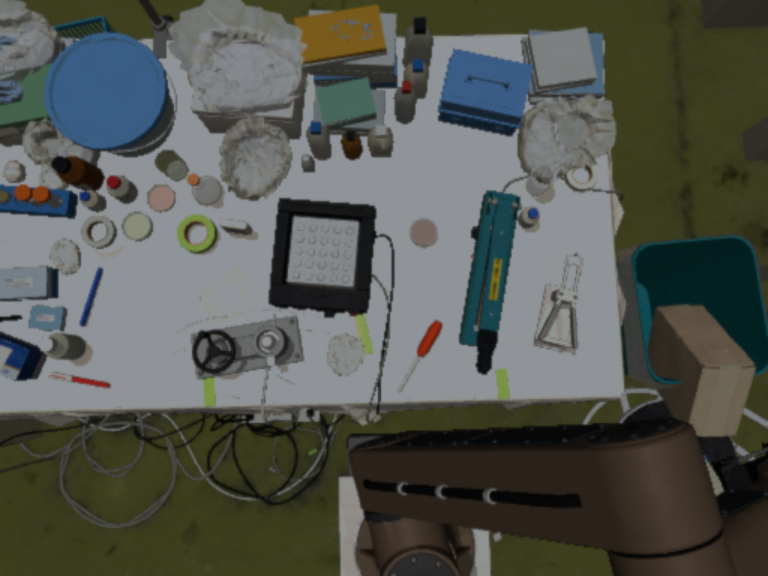

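View pics/a.png

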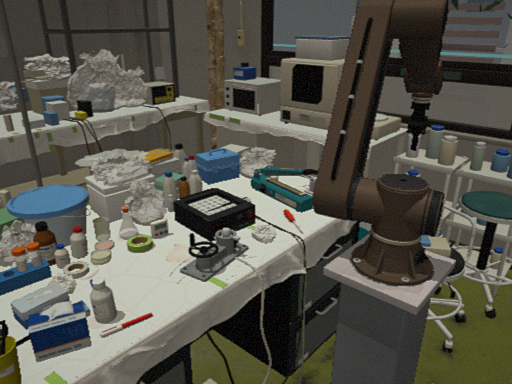

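The top view shows the stand with its spindle near (180,228) and black wheel near (142,234) in native pixels, and the pliers near (373,205) with the nose towards +x. The scene view shows the crank upright near (212,240). I'll enlarge these areas.

```bash
python3 - <<'E'
from h import *
a=cam('scene');b=cam('top')
np.savez('c0.npz',a=a['image'],b=b['image'])
A=a['image'][:,:,::-1];B=b['image'][:,:,::-1]
f=lambda im,x,y,w,h,s:cv2.resize(im[y:y+h,x:x+w],None,fx=s,fy=s,interpolation=cv2.INTER_CUBIC)
p1=f(B,125,205,80,55,5);p2=f(A,180,222,75,55,5);p3=f(B,350,165,45,75,7)
can=np.zeros((560,800,3),np.uint8)
can[:275,:400]=p1;can[280:555,:375]=p2;can[:525,410:725]=p3
cv2.imwrite('pics/c.png',can)
Wb=cloud(b)
for n,(u,v) in dict(spindle=(180,228),wheel=(142,234),plpivot=(378,192),plnose=(382,174),hl=(360,232),hr=(384,232)).items(): print(n,np.round(Wb[v,u],3), np.round(ray(b,u,v,.07),3))
E
```

```text
spindle [0.436 0.29  0.087] [0.437 0.293 0.07 ]
wheel [0.421 0.41  0.076] [0.421 0.412 0.07 ]
plpivot [ 0.543 -0.354  0.006] [ 0.535 -0.336  0.07 ]
plnose [ 0.603 -0.372  0.003] [ 0.593 -0.352  0.07 ]
hl [ 0.412 -0.289 -0.004] [ 0.411 -0.272  0.07 ]
hr [ 0.41  -0.366  0.003] [ 0.409 -0.347  0.07 ]
```

View pics/c.png

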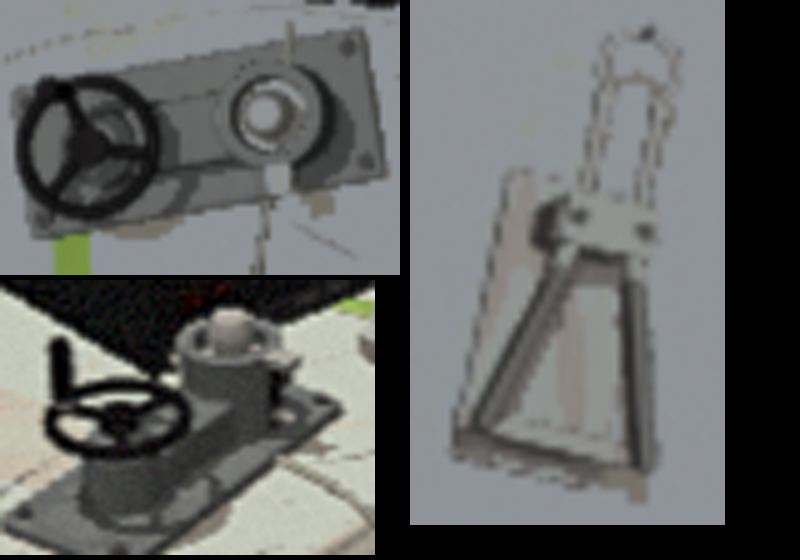

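The crops show the wheel centre near native (142.5,234), the crank at its upper left, and the spindle head near (178.5,227). The pliers' pivot screws are near (374,195.5) and (383.5,198), and the dark hinge pin is near (384,169.5). Next I'll get subpixel positions and check clearances.

```bash
cat > m.py <<'E'
from h import *
from scipy.optimize import least_squares
b=cam('top'); a=cam('scene'); B=cv2.cvtColor(b['image'],cv2.COLOR_RGB2GRAY).astype(float)
def blob(u,v,r,thr=None):
    w=B[v-r:v+r+1,u-r:u+r+1]; k=np.clip(np.median(w)-15-w,0,None); y,x=np.mgrid[-r:r+1,-r:r+1]
    return u+(k*x).sum()/k.sum(), v+(k*y).sum()/k.sum()
print('screws/pin',[np.round(blob(*p),2) for p in((374,195,2),(383,198,2),(384,169,2))])
# wheel
m=np.zeros(B.shape,np.uint8); m[215:255,124:162]=(B[215:255,124:162]<60)
n,l,s,c=cv2.connectedComponentsWithStats(m); i=1+np.argmax(s[1:,4]); m=(l==i).astype(np.uint8)
ct=max(cv2.findContours(m,0,cv2.CHAIN_APPROX_NONE)[0],key=len)[:,0]
P=np.array([ray(b,u,v,.069)[:2] for u,v in ct])
r=least_squares(lambda x:np.hypot(*(P-x[:2]).T)-x[2],[.421,.41,.046],loss='soft_l1',f_scale=.002); print('wheel',np.round(r.x,4))
e=np.hypot(*(P-r.x[:2]).T)-r.x[2]; print('outliers',[(tuple(ct[j]),round(e[j],3)) for j in np.where(e>.005)[0]])
# spindle head: bright blob
w=B[218:237,170:189]; y,x=np.mgrid[218:237,170:189]; k=(w>0)
print(np.round(w).astype(int)[3:17,2:17])
W=cloud(b)
z=np.round(W[...,2]*1000)
g=z[185:262:3,120:270:5]; print('heights rows185..,cols120..step5');
for row,vv in zip(g,range(185,262,3)): print(vv,' '.join('%4d'%q if q==q else ' nan' for q in row))
print(W[185,120],W[260,265])
# scene: head depth and crank
Wa=cloud(a); sub=Wa[225:262,185:250]; ok=(sub[...,2]>.072)&(sub[...,2]<.13); pts=sub[ok]
far=pts[np.hypot(pts[:,0]-r.x[0],pts[:,1]-r.x[1])<.065]; far=far[far[:,2]>.082]
print('crank pts',len(far),np.round(np.median(far,0),3),far[:,2].max())
hd=pts[np.hypot(pts[:,0]-.436,pts[:,1]-.29)<.03]; print('head',np.round(np.median(hd,0),3),hd[:,2].max())
E
python3 m.py
```

```text
screws/pin [array([373.14, 194.92]), array([383.08, 197.63]), array([383.37, 169.5 ])]
wheel [0.4212 0.4104 0.0453]
outliers [((np.int32(133), np.int32(221)), np.float64(0.006)), ((np.int32(132), np.int32(222)), np.float64(0.006)), ((np.int32(158), np.int32(239)), np.float64(0.006)), ((np.int32(159), np.int32(239)), np.float64(0.009)), ((np.int32(160), np.int32(239)), np.float64(0.012)), ((np.int32(161), np.int32(238)), np.float64(0.014)), ((np.int32(160), np.int32(238)), np.float64(0.011)), ((np.int32(159), np.int32(238)), np.float64(0.008))]
[[104 100  69  53  70  81  96 135 138 124 108  94 101 104 100]
 [100  68  47  74 129 134 134 139 139 140 140 120  91 103 103]
 [ 70  48  71  87 109  98  93  89  97 116 137 141 122 107 103]
 [ 47  71 109  96 107 120 113  99  86  81  89 135 141 120 105]
 [ 45  90  97 124 141 144 144 139 107  79  71 102 136 137 107]
 [ 54 100 111 141 147 147 146 145 122  84  69  75 105 133 107]
 [ 62  97 121 144 147 147 147 146 138  88  69  71  95 104 100]
 [ 65 104 119 144 147 146 147 144 127  84  65  67  95  98  97]
 [ 63 104  99 137 144 146 145 139 103  75  66 
[... 3836 characters left out ...]
4    0   -3   -1    4    0    2    1   -2    3    5    5    0    0    2
254    0    4    4    2   -2   -3   -2   -1    5    7    1    2    2   -2    6    3    3    0    5    5    5   -2    4   -1    5   -2    5   -3   -2    6
257   -5    4    0   -3   -2   -1   -3    3    2    3    2    1   -2   -1    1    3   -1    1   -3    0   -3   -4    0    3    0    5   20    1    3    1
260    0    1    6    2    4    2    0    4    6    6    5   14    6    2    5    1   -6   -1    2    8   -2    2    6    0    2   -1   15   -1    6    9
[0.58736454 0.504977   0.00276767] [0.32877678 0.02772313 0.00878324]
crank pts 57 [0.451 0.427 0.099] 0.11455810109701665
head [0.431 0.302 0.081] 0.0884868260294531
```

```bash
python3 - <<'E'
from h import *
b=cam('top'); B=cv2.cvtColor(b['image'],cv2.COLOR_RGB2GRAY).astype(float)
w=B[222:234,173:185]; y,x=np.mgrid[222:234,173:185]; k=np.clip(w-105,0,30)*(np.hypot(x-177.4,y-227.5)<4.6)
u,v=(k*x).sum()/k.sum(),(k*y).sum()/k.sum(); S=ray(b,u,v,.085); print('head px',u,v,np.round(S,4))
Wc=np.array([.4212,.4104]); d=Wc-S[:2]; print('dist wheel',np.linalg.norm(d),'stand yaw',np.degrees(np.arctan2(d[1],d[0])))
print('crank top px 133,222.5 ->',np.round(ray(b,133.5,223,.114),4))
s1=ray(b,373.14,194.92,.068)[:2];s2=ray(b,383.08,197.63,.068)[:2];pin=ray(b,383.4,169.5,.062)[:2]
mid=(s1+s2)/2; ax=pin-mid; print('screws',s1,s2,'pin',pin,'len',np.linalg.norm(ax),'yaw',np.degrees(np.arctan2(ax[1],ax[0])), 'screw normal yaw',np.degrees(np.arctan2(*(s1-s2)[::-1]))-90)
# handles : dark outline rows
for vv in range(204,234,4): print(vv,B[vv,354:390].astype(int))
E
```

```text
head px 177.1542497376705 227.21406086044072 [0.439  0.2991 0.085 ]
dist wheel 0.11271706979229298 stand yaw 99.08010719171361
crank top px 133,222.5 -> [0.4539 0.4266 0.114 ]
screws [ 0.52667869 -0.32042047] [ 0.5172595  -0.35147885] pin [ 0.60864781 -0.35986322] len 0.08991695138919747 yaw -15.423502549945798 screw normal yaw -16.871161229922023
204 [147 146 147 146 147 146 139 107 129 135 145 146 146 142 116  78  82  96
  88  87  99 104 103 103 100  99  80 108 136 137 146 147 147 148 146 147]
208 [146 147 147 147 147 142 100 131 136 144 146 146 133  66  80  92  86  92
 127 136 146 147 147 146 146 140  61  65 101 101 142 147 146 147 147 147]
212 [147 147 146 146 142  98 131 137 145 143 113  59  85  94  89  99 113 129
 134 136 138 146 146 145 146 136  65  49  99  91 117 144 147 147 146 147]
216 [147 147 147 142 104 138 144 142 113  59  88  94  84  99 113 143 145 135
 135 136 136 143 144 146 146 139  72  45  92  95 100 142 148 146 147 146]
220 [147 147 144 124 136 141 113  62  93  95  84  99 113 143 146 146 144 136
 136 135 134 144 145 146 144 127  90  48  82  97 103 142 147 147 146 147]
224 [147 140  93 130 105  59  91  95  79  90 127 141 145 143 143 142 145 144
 136 134 134 145 146 145 143 141 108  52  71 101 103 142 146 147 147 147]
228 [146 138  84  88  89  91  90  84  68  63  61  64  72  82 108 131 136 137
 139 143 144 143 142 142 141 127  98  55  53  99  95 116 144 147 147 147]
232 [147 147 147 147 147 144 144 142 143 142 111 103 106 119 135 140 136 134
 101  95  88  88  87  98 110 111 112 109  93  87 115 142 146 147 147 147]
```

```bash
python3 - <<'E'
from h import *
b=cam('top'); B=cv2.cvtColor(b['image'],cv2.COLOR_RGB2GRAY)
L=[(369.5,208),(367.3,212),(365.2,216),(363.0,220),(360.9,224)];R=[(382.6,208),(382.9,212),(383.1,216),(383.3,220),(383.6,224)]
out=[]
for Q in(L,R):
    P=np.array([ray(b,u,v,.068)[:2] for u,v in Q],np.float32); vx,vy,x,y=cv2.fitLine(P,cv2.DIST_L2,0,.01,.01).ravel()
    if vx<0: vx,vy=-vx,-vy
    out.append((np.array([x,y]),np.array([vx,vy]))); print(np.round(P[[0,-1]],4).tolist(),np.degrees(np.arctan2(vy,vx)))
(p,d),(q,e)=out; t=np.linalg.solve(np.stack([d,-e],1),q-p); X=p+d*t[0]; a=d+e; a/=np.linalg.norm(a); n=np.array([-a[1],a[0]])
print('apex',X,'yaw',np.degrees(np.arctan2(a[1],a[0])))
s1=np.array([.52668,-.32042]);s2=np.array([.51726,-.35148]);pin=np.array([.60865,-.35986])
for k in (s1,s2,pin): print('along',(k-X)@a,'lat',(k-X)@n)
g=np.array([ (p-X)@a]); 
for s in(.05,.08,.1,.12): print(s,'centreline sep',2*s*np.tan(np.arccos(d@e)/2), 'pt',X-a*s)
H=cv2.cvtColor(b['image'],cv2.COLOR_RGB2BGR)[160:245,345:400]; cv2.imwrite('pics/d.png',cv2.resize(H,None,fx=7,fy=7,interpolation=cv2.INTER_NEAREST))
E
```

```text
[[0.48539999127388, -0.30649998784065247], [0.43560001254081726, -0.27649998664855957]] -31.071383
[[0.48429998755455017, -0.34790000319480896], [0.43380001187324524, -0.3479999899864197]] -0.0896104
apex [ 0.5545757 -0.3481005] yaw -15.580496
along -0.034305392349867035 lat 0.019170812413439067
along -0.035036780247596884 lat -0.013277995828643559
along 0.05524581187495787 lat 0.003196552296027419
0.05 centreline sep 0.027715331 pt [ 0.506413  -0.3346709]
0.08 centreline sep 0.04434453 pt [ 0.47751534 -0.32661316]
0.1 centreline sep 0.055430662 pt [ 0.45825028 -0.32124132]
0.12 centreline sep 0.066516794 pt [ 0.4389852  -0.31586948]
```

View pics/d.png

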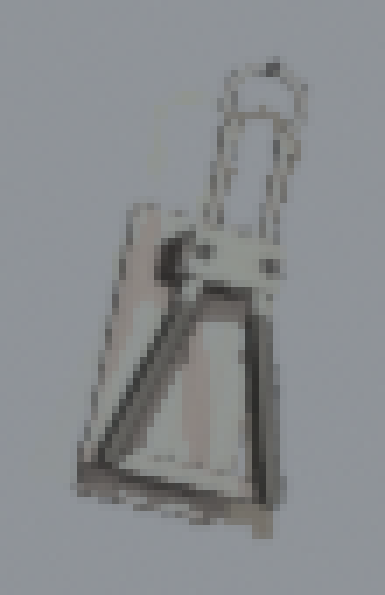

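The close-up agrees with the pliers' geometry: the pivot screws, the hinge pin and the handle bisector all give a yaw of about -15.6°. Grip is near (0.4615,-0.320). Wheel first.

```bash
python3 - <<'E'
from h import *
for p in((.45,-.38,.36),(.58,0,.36),(.455,.424,.30),(.455,.424,.2)): rel(p,0.)
E
```

```text
t 0.4 p [ 0.1983 -0.5927  0.2146] x [ 0.317 -0.948 -0.   ] z [ 0.  0. -1.] F [ 0.9 -0.6  0.1] T [-0.04  0.05  0.07] w 0.0946 q [-1.35  0.49  1.56  0.    1.09 -0.11]
shift [-0.1219 -0.3062 -0.1454]
turn [-0.     0.    -1.248]
turn [0.     0.     1.8936]
t 0.4 p [ 0.1983 -0.5927  0.2146] x [ 0.317 -0.948 -0.   ] z [ 0.  0. -1.] F [ 0.9 -0.6  0.1] T [-0.04  0.05  0.07] w 0.0946 q [-1.35  0.49  1.56  0.    1.09 -0.11]
shift [-0.441  -0.55   -0.1454]
turn [-0.     0.    -1.248]
turn [0.     0.     1.8936]
t 0.4 p [ 0.1983 -0.5927  0.2146] x [ 0.317 -0.948 -0.   ] z [ 0.  0. -1.] F [ 0.9 -0.6  0.1] T [-0.04  0.05  0.07] w 0.0946 q [-1.35  0.49  1.56  0.    1.09 -0.11]
shift [-0.8827 -0.566  -0.0854]
turn [-0.     0.    -1.248]
turn [0.     0.     1.8936]
t 0.4 p [ 0.1983 -0.5927  0.2146] x [ 0.317 -0.948 -0.   ] z [ 0.  0. -1.] F [ 0.9 -0.6  0.1] T [-0.04  0.05  0.07] w 0.0946 q [-1.35  0.49  1.56  0.    1.09 -0.11]
shift [-0.8827 -0.566   0.0146]
turn [-0.     0.    -1.248]
turn [0.     0.     1.8936]
```

```bash
python3 -m pendant '[[[-0.02,-0.05,-0.145,0,0,-0.2,1],[-0.06,-0.15,-0.145,0,0,-0.4,1],[-0.12,-0.306,-0.145,0,0,-0.6,1],[-0.12,-0.306,-0.145,0,0,-0.8,1],[-0.12,-0.306,-0.145,0,0,-1.0,1],[-0.15,-0.33,-0.145,0,0,-1.1,1],[-0.2,-0.37,-0.145,0,0,-1.248,1],[-0.25,-0.41,-0.145,0,0,-1.248,1],[-0.3,-0.44,-0.145,0,0,-1.248,1],[-0.35,-0.48,-0.145,0,0,-1.248,1]]]'; python3 -c "
from h import *
rel((.58,.02,.33),0.);rel((.455,.424,.2),0.)"
```

```text
t: 1.65
eef_pos: [0.5292, -0.146, 0.3597]
tcp_rot: [3.142, -0.0, 0.001]
ft_force: [1.1, -0.9, 0.3]
gripper_width: 0.0952
t 1.65 p [ 0.5292 -0.146   0.3597] x [ 1. -0.  0.] z [ 0. -0. -1.] F [ 1.1 -0.9  0.3] T [ 0.   -0.15 -0.04] w 0.0952 q [-0.39  0.26  1.53  0.    1.35 -0.39]
shift [ 0.0508 -0.166   0.0297]
turn [ 0.0001 -0.0004 -0.0001]
turn [-6.0000e-04 -1.0000e-04  3.1415e+00]
t 1.65 p [ 0.5292 -0.146   0.3597] x [ 1. -0.  0.] z [ 0. -0. -1.] F [ 1.1 -0.9  0.3] T [ 0.   -0.15 -0.04] w 0.0952 q [-0.39  0.26  1.53  0.    1.35 -0.39]
shift [-0.0743 -0.57    0.1596]
turn [ 0.0001 -0.0004 -0.0001]
turn [-6.0000e-04 -1.0000e-04  3.1415e+00]
```

```bash
python3 -m pendant '[[[0.02,-0.06,0.01,0,0,0,1],[0.035,-0.12,0.02,0,0,0,1],[0.04,-0.18,0.02,0,0,0,1],[0.03,-0.24,0.03,0,0,0,1],[0.01,-0.3,0.04,0,0,0,1],[-0.01,-0.36,0.05,0,0,0,1],[-0.03,-0.42,0.06,0,0,0,1],[-0.05,-0.48,0.08,0,0,0,1],[-0.07,-0.54,0.12,0,0,0,1],[-0.074,-0.57,0.16,0,0,0,1]]]'; python3 -c "
from h import *
rel((.455,.424,.079),0.)
c=cam('top','e.png'); a=cam('scene'); cv2.imwrite('pics/e.png',cv2.resize(a['image'][180:290,150:290,::-1],None,fx=5,fy=5,interpolation=cv2.INTER_CUBIC))"
```

```text
t: 2.9
eef_pos: [0.4556, 0.4215, 0.2048]
tcp_rot: [-3.14, -0.002, -0.004]
ft_force: [1.4, 0.2, 0.5]
gripper_width: 0.0954
t 2.9 p [0.4556 0.4215 0.2048] x [1.    0.001 0.003] z [ 0.003  0.002 -1.   ] F [1.4 0.2 0.5] T [-0.03 -0.15 -0.05] w 0.0954 q [ 0.64  0.49  1.58 -0.    1.06  0.64]
shift [-0.0009 -0.0023  0.1258]
turn [-0.0016 -0.0025  0.001 ]
turn [ 4.0000e-03 -2.5000e-03 -3.1406e+00]
```

View pics/e.png

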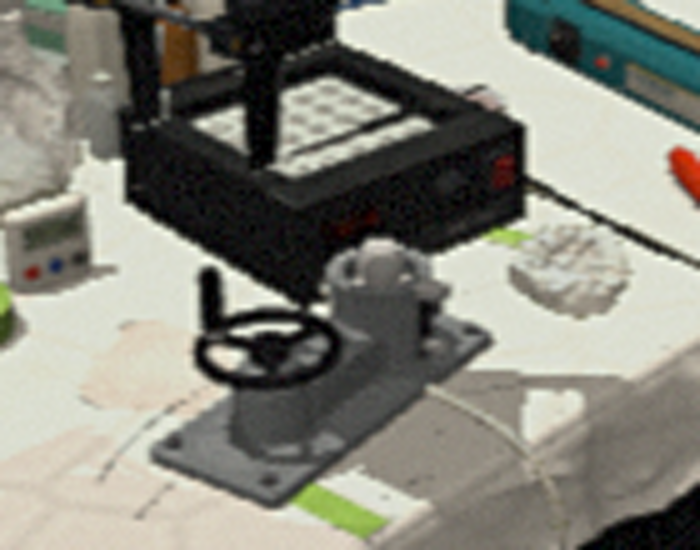

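The fingers (140,100) and (262,150) straddle the crank (208,300) symmetrically. I'll descend and grip.

```bash
python3 -m pendant '[[[-0.001,-0.002,0.05,0,0,0,1],[-0.001,-0.002,0.09,0,0,0,1],[-0.001,-0.002,0.115,0,0,0,1],[-0.001,-0.002,0.125,0,0,0,1],[-0.001,-0.002,0.125,0,0,0,0.5],[-0.001,-0.002,0.125,0,0,0,0],[-0.001,-0.002,0.125,0,0,0,0],[-0.001,-0.002,0.125,0,0,0,0]]]' 20; python3 -c "
from h import *
s,R=st()
C=np.array([.4212,.4104]); g=s['eef_pos'][:2]; r=g-C; a=np.arctan2(r[1],r[0]); print(np.linalg.norm(r),np.degrees(a))
for i in range(1,11):
  p=C+.037*np.array([np.cos(a-.25*i),np.sin(a-.25*i)]); print(np.round(R.T@np.append(p-g,0),4))"
```

```text
t: 4.0
eef_pos: [0.4519, 0.423, 0.0755]
tcp_rot: [3.138, 0.005, -0.007]
ft_force: [-0.4, 0.2, -1.1]
gripper_width: 0.0606
t 4.0 p [0.4519 0.423  0.0755] x [ 1.     0.003 -0.005] z [-0.005 -0.003 -1.   ] F [-0.4  0.2 -1.1] T [ 0.   -0.1   0.07] w 0.0606 q [0.65 0.65 1.7  0.   0.8  0.64]
0.033166900765293786 22.391391885915773
[ 0.0059  0.0075 -0.    ]
[0.0061 0.0167 0.    ]
[0.0039 0.0257 0.0001]
[-0.0004  0.0338  0.0001]
[-0.0066  0.0406  0.0002]
[-0.0143  0.0457  0.0002]
[-0.0231  0.0487  0.0003]
[-0.0323  0.0495  0.0003]
[-0.0414  0.048   0.0004]
[-0.0498  0.0442  0.0004]
```

```bash
python3 -m pendant '[[[0.003,0,-0.003,0,0,0,0],[0.003,0,-0.003,0,0,0,0],[0.003,0,-0.003,0,0,0,0],[0.003,0,-0.003,0,0,0,0],[0.003,0,-0.003,0,0,0,0],[0.003,0,-0.003,0,0,0,0],[0.003,0,-0.003,0,0,0,0],[0.003,0,-0.003,0,0,0,0]]]' 20; cat > w.py <<'E'
from h import *
import sys
s,R=st()
C=np.array([.4212,.4104]); g=s['eef_pos'][:2]; r=g-C; a=np.arctan2(r[1],r[0]); print(np.linalg.norm(r),np.degrees(a))
st_=float(sys.argv[1])
for i in range(1,11):
  p=C+.037*np.array([np.cos(a-st_*i),np.sin(a-st_*i)]); print(np.round(R.T@np.append(p-g,.079-s['eef_pos'][2]),4).tolist())
E
python3 w.py .25
```

```text
t: 5.0
eef_pos: [0.4555, 0.4233, 0.0785]
tcp_rot: [3.139, 0.005, -0.006]
ft_force: [5.0, 1.7, -3.5]
gripper_width: 0.0155
t 5.0 p [0.4555 0.4233 0.0785] x [ 1.     0.003 -0.004] z [-0.004 -0.003 -1.   ] F [ 5.   1.7 -3.5] T [ 0.28 -1.13 -0.04] w 0.0155 q [0.64 0.64 1.69 0.   0.81 0.64]
0.03664227943720063 20.5430642526765
[0.0024, 0.0089, -0.0005]
[0.0023, 0.0181, -0.0005]
[-0.0002, 0.027, -0.0004]
[-0.0048, 0.035, -0.0004]
[-0.0112, 0.0416, -0.0004]
[-0.0191, 0.0464, -0.0003]
[-0.0279, 0.0492, -0.0003]
[-0.0371, 0.0496, -0.0002]
[-0.0461, 0.0478, -0.0002]
[-0.0544, 0.0438, -0.0002]
```

The crank is gripped: width 15.5 mm, and its radius from the measured axis is 36.6 mm. Starting to wind.

```bash
python3 -m pendant '[[[0.0024,0.0089,-0.0005,0,0,0,0],[0.0023,0.0181,-0.0005,0,0,0,0],[-0.0002,0.027,-0.0005,0,0,0,0],[-0.0048,0.035,-0.0005,0,0,0,0],[-0.0112,0.0416,-0.0005,0,0,0,0],[-0.0191,0.0464,-0.0005,0,0,0,0]]]'; python3 w.py .25
```

```text
t: 5.75
eef_pos: [0.4372, 0.3755, 0.0786]
tcp_rot: [3.137, 0.005, -0.005]
ft_force: [8.3, -4.6, -8.1]
gripper_width: 0.0155
t 5.75 p [0.4372 0.3755 0.0786] x [ 1.     0.003 -0.003] z [-0.003 -0.004 -1.   ] F [ 8.3 -4.6 -8.1] T [-0.82 -1.38  0.01] w 0.0155 q [ 0.6   0.59  1.81 -0.    0.75  0.59]
0.03841518343910269 -65.45107368549546
[-0.0094, 0.0014, -0.0004]
[-0.0186, 0.0019, -0.0004]
[-0.0277, 0.0001, -0.0004]
[-0.036, -0.0039, -0.0003]
[-0.043, -0.0099, -0.0004]
[-0.0484, -0.0174, -0.0004]
[-0.0517, -0.026, -0.0004]
[-0.0528, -0.0351, -0.0004]
[-0.0517, -0.0443, -0.0005]
[-0.0482, -0.0529, -0.0005]
```

```bash
python3 -m pendant '[[[-0.0094,0.0014,-0.0004,0,0,0,0],[-0.0186,0.0019,-0.0004,0,0,0,0],[-0.0277,0.0001,-0.0004,0,0,0,0],[-0.036,-0.0039,-0.0004,0,0,0,0],[-0.043,-0.0099,-0.0004,0,0,0,0],[-0.0484,-0.0174,-0.0004,0,0,0,0],[-0.0517,-0.026,-0.0004,0,0,0,0],[-0.0528,-0.0351,-0.0004,0,0,0,0]]]'; python3 w.py .15
```

```text
t: 6.75
eef_pos: [0.3844, 0.4109, 0.0786]
tcp_rot: [3.137, 0.006, -0.004]
ft_force: [10.1, -5.0, -13.3]
gripper_width: 0.0157
t 6.75 p [0.3844 0.4109 0.0786] x [ 1.     0.004 -0.003] z [-0.003 -0.005 -1.   ] F [ 10.1  -5.  -13.3] T [-0.84 -2.18  0.03] w 0.0157 q [ 0.7   0.58  1.84 -0.    0.73  0.7 ]
0.03679702429892389 179.2263204098322
[0.0003, -0.0055, -0.0004]
[0.0016, -0.0109, -0.0005]
[0.0038, -0.016, -0.0005]
[0.0066, -0.0208, -0.0005]
[0.0102, -0.025, -0.0005]
[0.0143, -0.0287, -0.0006]
[0.0189, -0.0318, -0.0006]
[0.024, -0.0341, -0.0006]
[0.0293, -0.0356, -0.0006]
[0.0348, -0.0363, -0.0007]
```

```bash
python3 -m pendant '[[[0.0003,-0.0055,0.0005,0,0,0,0],[0.0016,-0.0109,0.0005,0,0,0,0],[0.0038,-0.016,0.0005,0,0,0,0],[0.0066,-0.0208,0.0005,0,0,0,0],[0.0102,-0.025,0.0005,0,0,0,0]]]'; python3 w.py .1
```

```text
t: 7.38
eef_pos: [0.3954, 0.4355, 0.0784]
tcp_rot: [3.136, 0.007, -0.002]
ft_force: [7.8, -14.2, -0.0]
gripper_width: 0.0157
t 7.38 p [0.3954 0.4355 0.0784] x [ 1.     0.004 -0.002] z [-0.002 -0.006 -1.   ] F [  7.8 -14.2  -0. ] T [-2.62 -1.69 -0.03] w 0.0157 q [ 0.72  0.61  1.78 -0.01  0.76  0.72]
0.035973173314974655 135.7552937775578
[0.002, -0.0032, -0.0007]
[0.0049, -0.0054, -0.0007]
[0.0081, -0.0074, -0.0007]
[0.0114, -0.0089, -0.0007]
[0.0149, -0.0102, -0.0007]
[0.0185, -0.0111, -0.0007]
[0.0222, -0.0116, -0.0007]
[0.0259, -0.0118, -0.0007]
[0.0296, -0.0116, -0.0007]
[0.0332, -0.011, -0.0007]
```

```bash
python3 -m pendant '[[[0.002,-0.0027,0,0,0,0,0],[0.0049,-0.005,0,0,0,0,0],[0.0081,-0.0068,0,0,0,0,0],[0.0114,-0.0083,0,0,0,0,0],[0.0149,-0.0095,0,0,0,0,0]]]'; python3 w.py .1
```

```text
t: 8.0
eef_pos: [0.4065, 0.4428, 0.0782]
tcp_rot: [3.129, 0.007, -0.016]
ft_force: [-27.1, -13.0, 16.2]
gripper_width: 0.0155
t 8.0 p [0.4065 0.4428 0.0782] x [ 1.     0.004 -0.01 ] z [-0.01  -0.013 -1.   ] F [-27.1 -13.   16.2] T [-2.07  4.6   0.02] w 0.0155 q [ 0.72  0.63  1.74 -0.    0.8   0.72]
0.035630562254230745 114.42901382201654
[0.0029, -0.0026, -0.0008]
[0.0064, -0.0036, -0.0009]
[0.0101, -0.0042, -0.0009]
[0.0138, -0.0045, -0.001]
[0.0175, -0.0044, -0.001]
[0.0211, -0.0039, -0.001]
[0.0247, -0.0031, -0.0011]
[0.0282, -0.0019, -0.0011]
[0.0316, -0.0003, -0.0011]
[0.0348, 0.0015, -0.0011]
```

```bash
python3 -m pendant '[[[0.004,-0.001,0,0,0,0,0],[0.0055,-0.001,0,0,0,0,0],[0.0055,-0.001,0,0,0,0,0]]]'; cat > hd.py <<'E'
from h import *
for i in range(2):
  for n,c0 in(('top',(178,227)),('scene',None)):
    c=cam(n); W=cloud(c); m=np.hypot(W[...,0]-.439,W[...,1]-.299)<.02
    zs=np.sort(W[...,2][m&(W[...,2]>.03)]); print(n,len(zs),'top z',np.round(zs[-25:].mean(),4) if len(zs) else None)
E
python3 hd.py; python3 -c "
from h import *
st()"
```

```text
t: 8.38
eef_pos: [0.4064, 0.4428, 0.0783]
tcp_rot: [3.124, 0.007, -0.032]
ft_force: [-26.8, -6.3, 13.4]
gripper_width: 0.0156
top 130 top z 0.1116
scene 66 top z 0.1045
top 129 top z 0.1114
scene 76 top z 0.1045
t 8.57 p [0.4064 0.4428 0.0783] x [ 1.     0.005 -0.02 ] z [-0.02  -0.018 -1.   ] F [-25.7  -7.3  12. ] T [-1.14  4.37 -0.02] w 0.0159 q [ 0.72  0.63  1.73 -0.    0.81  0.71]
```

The stop is confirmed: the crank no longer moves at 27 N, and the head top is at about 109 mm. Total winding was about 266°. Releasing.

```bash
python3 -m pendant '[[[0.0005,0,0,0,0,0,0],[0,0,0,0,0,0,0.3],[0,0,0,0,0,0,0.6],[0,0,0,0,0,0,1],[0,0,0,0,0,0,1],[0,0,-0.02,0,0,0,1],[0,0,-0.06,0,0,0,1],[0,0,-0.12,0,0,0,1],[0,0,-0.18,0,0,0,1],[0,0,-0.24,0,0,0,1]]]'; python3 -c "
from h import *
g=np.radians(-15.6-90)
rel((.58,.02,.36),g);rel((.4615,-.32,.36),g);rel((.4615,-.32,.15),g)"
```

```text
t: 9.82
eef_pos: [0.4111, 0.447, 0.3204]
tcp_rot: [3.124, 0.007, -0.031]
ft_force: [1.0, -0.9, 0.2]
gripper_width: 0.0942
t 9.82 p [0.4111 0.447  0.3204] x [ 1.     0.005 -0.02 ] z [-0.02  -0.018 -1.   ] F [ 1.  -0.9  0.2] T [-0.04 -0.1   0.06] w 0.0942 q [ 0.72  0.39  1.44 -0.    1.34  0.71]
shift [ 0.1661  0.4284 -0.0355]
turn [ 0.0308 -0.0021  1.8477]
turn [ 0.002   0.0286 -1.2937]
t 9.82 p [0.4111 0.447  0.3204] x [ 1.     0.005 -0.02 ] z [-0.02  -0.018 -1.   ] F [ 1.  -0.9  0.2] T [-0.04 -0.1   0.06] w 0.0942 q [ 0.72  0.39  1.44 -0.    1.34  0.71]
shift [ 0.0461  0.7678 -0.0271]
turn [ 0.0308 -0.0021  1.8477]
turn [ 0.002   0.0286 -1.2937]
t 9.82 p [0.4111 0.447  0.3204] x [ 1.     0.005 -0.02 ] z [-0.02  -0.018 -1.   ] F [ 1.  -0.9  0.2] T [-0.04 -0.1   0.06] w 0.0942 q [ 0.72  0.39  1.44 -0.    1.34  0.71]
shift [0.0504 0.7641 0.1828]
turn [ 0.0308 -0.0021  1.8477]
turn [ 0.002   0.0286 -1.2937]
```

```bash
python3 -m pendant '[[[0.04,0.06,-0.03,0.01,0,0.18,1],[0.08,0.12,-0.035,0.02,0,0.36,1],[0.11,0.18,-0.035,0.03,0,0.54,1],[0.14,0.24,-0.035,0.031,-0.002,0.72,1],[0.16,0.3,-0.035,0.031,-0.002,0.9,1],[0.17,0.36,-0.035,0.031,-0.002,1.08,1],[0.17,0.42,-0.035,0.031,-0.002,1.26,1],[0.16,0.48,-0.035,0.031,-0.002,1.44,1],[0.15,0.54,-0.035,0.031,-0.002,1.62,1],[0.12,0.6,-0.035,0.031,-0.002,1.8,1]]]'; python3 -c "
from h import *
g=np.radians(-15.6-90)
rel((.4615,-.32,.36),g);rel((.4615,-.32,.14),g);rel((.4615,-.32,.041),g)
# stand re-measure
b=cam('top'); B=cv2.cvtColor(b['image'],cv2.COLOR_RGB2GRAY).astype(float)
a=cam('scene'); np.savez('c1.npz',a=a['image'],b=b['image'])
print(B[217:240,164:190].astype(int))
A=a['image'][215:275,185:255,::-1]; Bc=b['image'][207:250,125:200,::-1]
can=np.zeros((600,780,3),np.uint8); A=cv2.resize(A,None,fx=6,fy=6,interpolation=2)[:, :380]; can[:360,:380]=A
Bc=cv2.resize(Bc,None,fx=5,fy=5,interpolation=2); can[:215,390:765]=Bc; cv2.imwrite('pics/f.png',can)
"
```

```text
t: 11.08
eef_pos: [0.5449, -0.1268, 0.3625]
tcp_rot: [-1.951, 2.462, 0.001]
ft_force: [1.2, 0.1, 0.7]
gripper_width: 0.095
t 11.07 p [ 0.5449 -0.1268  0.3625] x [-0.229 -0.973 -0.001] z [-0.     0.001 -1.   ] F [1.2 0.1 0.7] T [ 0.09 -0.04  0.02] w 0.095 q [-0.35  0.28  1.5   0.    1.37  1.45]
shift [0.2072 0.037  0.0024]
turn [0.0004 0.0006 0.0414]
turn [-9.0000e-04  6.0000e-04 -3.1001e+00]
t 11.07 p [ 0.5449 -0.1268  0.3625] x [-0.229 -0.973 -0.001] z [-0.     0.001 -1.   ] F [1.2 0.1 0.7] T [ 0.09 -0.04  0.02] w 0.095 q [-0.35  0.28  1.5   0.    1.37  1.45]
shift [0.2073 0.0369 0.2224]
turn [0.0004 0.0006 0.0414]
turn [-9.0000e-04  6.0000e-04 -3.1001e+00]
t 11.07 p [ 0.5449 -0.1268  0.3625] x [-0.229 -0.973 -0.001] z [-0.     0.001 -1.   ] F [1.2 0.1 0.7] T [ 0.09 -0.04  0.02] w 0.095 q [-0.35  0.28  1.5   0.    1.37  1.45]
shift [0.2074 0.0368 0.3214]
turn [0.0004 0.0006 0.0414]
turn [-9.0000e-04  6.0000e-04 -3.1001e+00]
[[116 116 114 113 114 114 116 115 113 110 110  87 105 109 111 109 101 102
  116 100 106 106 109 111 112 113]
 [114 115 115 114 115 115 116 115 110  88 107 109 11
[... 1646 characters left out ...]
07 102  99
   92  72  79 106 107  74  39  31]
 [111 111 111 112 111 104 104 110 113 112  92 103 125 144 141 120  99  68
   69 103 107 108  91  45  32  34]
 [109 111 111 110 109 103  88  99 106 111 110 109  94  81  81  80  91  89
   82 108 108  91  50  32  35  47]
 [108 107 104  98  90  85  77  68  86 103 108 111 110 107 109 108 109 111
  109 106  82  47  33  35  50  67]
 [ 85  77  67  56  53  55  57  58  67  73  93 106 107 108 116 119 120 128
  117  73  42  37  41  56  69  71]
 [ 56  61  71  72  70  72  78  74  75  76  78  83  91  98 141 153 153 155
  146  63  39  55  68  71  72  72]
 [ 71  78  81  81  81  84 108 111 111 111 111 105 105 111 152 157 157 157
  150  76  69  72  73  73  73  72]]
```

View pics/f.png

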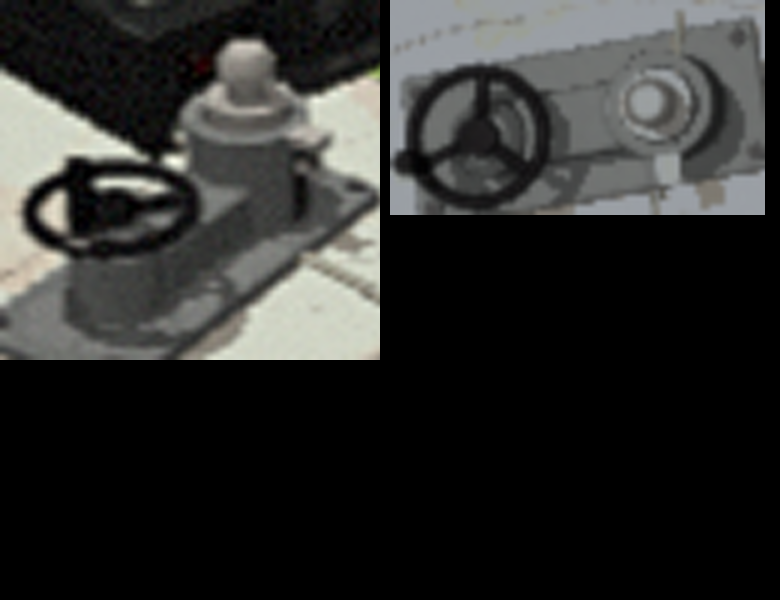

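The spindle is visibly up, and its bright head top is near native (176,227) in the top view. I'll descend to the pliers, and compute the spindle axis from several features in the same step.

```bash
python3 -m pendant '[[[0.05,0.01,0,0,0,0.02,1],[0.11,0.02,0,0,0,0.041,1],[0.17,0.03,0,0,0,0.041,1],[0.207,0.037,0.02,0,0,0.041,1],[0.207,0.037,0.08,0,0,0.041,1],[0.207,0.037,0.14,0,0,0.041,1],[0.207,0.037,0.19,0,0,0.041,1],[0.207,0.037,0.22,0,0,0.041,1],[0.207,0.037,0.22,0,0,0.041,1]]]'; cat > sp.py <<'E'
from h import *
a=cam('scene'); d=np.load('c1.npz'); b=cam('top'); A=cv2.cvtColor(d['a'],cv2.COLOR_RGB2GRAY).astype(float);B=cv2.cvtColor(d['b'],cv2.COLOR_RGB2GRAY).astype(float)
w=B[222:233,171:182]; y,x=np.mgrid[222:233,171:182]; k=np.clip(w-115,0,35)*(np.hypot(x-175.9,y-226.8)<4.2)
u,v=(k*x).sum()/k.sum(),(k*y).sum()/k.sum(); print('head top',u,v,ray(b,u,v,.109))
# collar bright ring + edges
print('collar',ray(b,177.6,227.3,.080))
# scene: head edges
for r in range(221,240): print(r,A[r,212:245].astype(int))
for X in((.437,.297,.109),(.437,.297,.095),(.437,.297,.08)): print(proj(a,X))
E
python3 sp.py; python3 -c "
from h import *
st()
b=cam('top'); a=cam('scene')
can=np.zeros((600,780,3),np.uint8); can[:560,:385]=cv2.resize(b['image'][160:240,345:400,::-1],None,fx=7,fy=7,interpolation=2)
can[:400,390:]=cv2.resize(a['image'][150:230,240:318,::-1],None,fx=5,fy=5,interpolation=2);cv2.imwrite('pics/g.png',can)"
```

```text
t: 12.3
eef_pos: [0.4591, -0.3211, 0.1414]
tcp_rot: [1.896, -2.504, -0.006]
ft_force: [0.5, 0.2, 1.2]
gripper_width: 0.0951
head top 175.79182156133828 226.85223048327137 [0.43923497 0.29880531 0.109     ]
collar [0.43888648 0.2986323  0.08      ]
221 [15 14 20 10 10 13 16 19 10  5  9 51 77 74 73 75 56  7  6 11  7 15 13  9
 16 18 16  9 21 19 17 25 10]
222 [ 10  16   4  23  17  18  13  16   8  10  58 145 186 188 185 186 150  53
  16  15  18  20  21  15  24  17   5  14  12  20  16  12  20]
223 [ 15   4  21  16   7  18  13  12   6  45 119 171 183 182 181 179 163 114
  42  11  17  10  25   0   9  14  17  14  12  19  24  17  33]
224 [ 15  19   5   0  18  31  18  12  27  95 141 158 162 166 158 141 123 115
  95  28  10  13  18  15  18  16  15  28  29  34  43  33  27]
225 [  9  23   8   5   3  18  11   9  27  96 139 139 139 140 133 126 113 105
  73  17   6  15  15  15  16  23  23  30  42  52  46  35  25]
226 [ 13  12  14  28   0   6  15  21  24  86 132 127 132 129 125 116 109  97
  65  25  23  24  26  27  21  32  23  38  42  35  25  18  15]
227 [ 14  24  10   2   0  22   5   3   9  79 118 12
[... 1311 characters left out ...]
93 198 202 214 212 208 210]
237 [ 17  51 133 145  88  77 104 122 125 128 124 114 114 111 110 114 120 123
 123 116 127 161 181 175 177 179 171 150 169 213 209 212 210]
238 [ 13  36 103 127  87  63  63  78  94 106 122 116 117 121 124 121 118 104
  88  64  65  95 108 129 164 166 117  94 164 206 203 195 206]
239 [  8  14  44  75  84  65  65  69  66  70  69  68  66  70  63  62  60  67
  59  56  57  68  85  95 101  93  82 123 184 210 206 206 209]
[225.66135932 222.81066549]
[225.78093686 226.69628431]
[225.90796416 230.82397988]
t 12.4 p [ 0.4601 -0.3221  0.144 ] x [-0.271 -0.962  0.001] z [ 0.    -0.001 -1.   ] F [ 1.2 -0.4 -0.5] T [0.07 0.   0.01] w 0.0948 q [-0.73  0.48  1.79 -0.    0.86  1.12]
```

View pics/g.png

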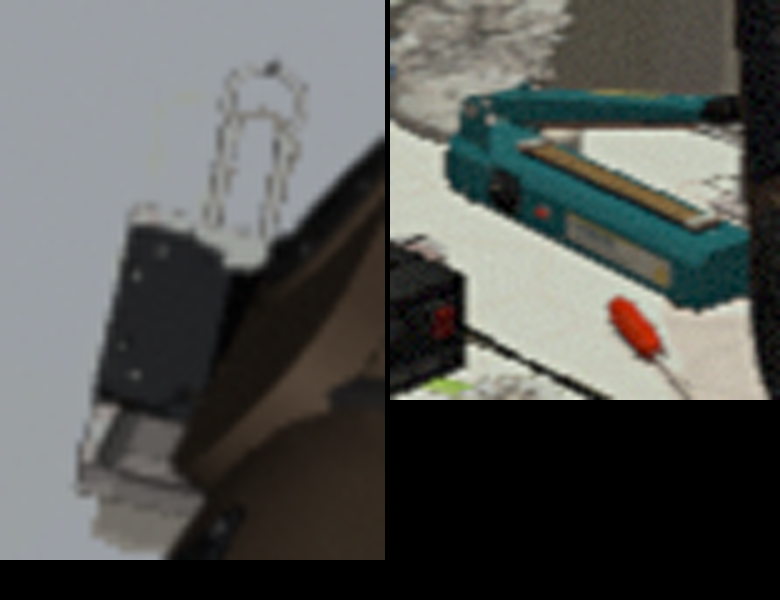

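The fingers are centred over the handles, with the body rectangle straddling the axis in the top view and the ring ahead at (265,90). The spindle axis from head and collar is about (0.439,0.298). Descending now.

```bash
python3 -c "
from h import *
rel((.4615,-.32,.041),np.radians(-105.6))"; python3 -c "
from h import *
a=cam('scene');print(np.round(a['R'][0],3))
for X in((.4391,.2988,.099),(.44,.2955,.099),(.4396,.297,.099)):print(proj(a,X))"
```

```text
t 12.5 p [ 0.4602 -0.3224  0.1446] x [-0.272 -0.962  0.002] z [ 0.002 -0.002 -1.   ] F [0.1 0.3 0.5] T [0.02 0.05 0.03] w 0.095 q [-0.73  0.48  1.79 -0.    0.86  1.12]
shift [-0.0028 -0.0004  0.1036]
turn [-0.0021 -0.0015 -0.0029]
turn [-2.4000e-03  3.4000e-03  3.1387e+00]
[-0.753 -0.658  0.002]
[224.88889728 225.58393215]
[225.41918331 225.15058987]
[225.17642927 225.34648873]
```

```bash
python3 -m pendant '[[[-0.002,0,0.03,0,0,0,1],[-0.003,0,0.06,0,0,0,1],[-0.003,0,0.085,0,0,0,1],[-0.003,0,0.1,0,0,0,1],[-0.003,0,0.1035,0,0,0,1],[-0.003,0,0.1035,0,0,0,1]]]'; python3 -c "
from h import *
rel((.4615,-.32,.0405),np.radians(-105.6))"
```

```text
t: 13.3
eef_pos: [0.4613, -0.3199, 0.0417]
tcp_rot: [-1.896, 2.505, -0.005]
ft_force: [0.0, -0.7, -0.4]
gripper_width: 0.095
t 13.3 p [ 0.4613 -0.3199  0.0417] x [-0.272 -0.962  0.002] z [ 0.002 -0.003 -1.   ] F [ 0.  -0.7 -0.4] T [0.02 0.1  0.04] w 0.095 q [-0.72  0.63  1.87 -0.    0.63  1.12]
shift [ 0.0001 -0.0002  0.0012]
turn [-0.0029 -0.0019 -0.003 ]
turn [-3.0000e-03  4.6000e-03  3.1386e+00]
```

Closing at 35 N.

```bash
python3 -m pendant '[[[0,0,0.001,-0.003,-0.002,0,0.6],[0,0,0.001,-0.003,-0.002,0,0.3],[0,0,0.001,-0.003,-0.002,0,0],[0,0,0.001,-0.003,-0.002,0,0],[0,0,0.001,-0.003,-0.002,0,0],[0,0,0.001,-0.003,-0.002,0,0],[0,0,0.001,-0.003,-0.002,0,0],[0,0,0.001,-0.003,-0.002,0,0],[0,0,0.001,-0.003,-0.002,0,0],[0,0,0.001,-0.003,-0.002,0,0]]]' 38;python3 -m pendant '[[[0,0,0,0,0,0,0],[0,0,0,0,0,0,0]]]'; python3 -c "
from h import *
st()"
```

```text
t: 14.55
eef_pos: [0.4614, -0.3202, 0.041]
tcp_rot: [-1.895, 2.505, -0.001]
ft_force: [-2.7, -1.2, 5.6]
gripper_width: 0.0278
t: 14.8
eef_pos: [0.4614, -0.3202, 0.041]
tcp_rot: [-1.895, 2.505, -0.001]
ft_force: [-1.9, -0.3, 3.5]
gripper_width: 0.0281
t 14.8 p [ 0.4614 -0.3202  0.041 ] x [-0.272 -0.962  0.   ] z [ 0. -0. -1.] F [-1.9 -0.3  3.5] T [ 0.06  0.33 -0.01] w 0.0281 q [-0.72  0.64  1.87 -0.    0.64  1.12]
```

```bash
python3 -m pendant '[[[0,0,-0.005,0,0,0,0],[0,0,-0.015,0,0,0,0],[0,0,-0.03,0,0,0,0],[0,0,-0.06,0,0,0,0],[0,0,-0.1,0,0,0,0],[0,0,-0.14,0,0,0,0],[0,0,-0.18,0,0,0,0],[0,0,-0.21,0,0,0,0],[0,0,-0.225,0,0,0,0]]]'; python3 -c "
from h import *
st()
b=cam('top'); a=cam('scene')
can=np.zeros((600,780,3),np.uint8); can[:560,:385]=cv2.resize(b['image'][150:230,355:410,::-1],None,fx=7,fy=7,interpolation=2)
can[:400,390:]=cv2.resize(a['image'][100:180,280:358,::-1],None,fx=5,fy=5,interpolation=2);cv2.imwrite('pics/i.png',can)"
```

```text
t: 15.92
eef_pos: [0.4614, -0.3201, 0.2683]
tcp_rot: [-1.895, 2.505, -0.005]
ft_force: [0.7, 0.2, -1.3]
gripper_width: 0.0278
t 15.93 p [ 0.4614 -0.3201  0.2683] x [-0.272 -0.962  0.001] z [ 0.003 -0.002 -1.   ] F [ 0.7  0.2 -1.3] T [0.06 0.08 0.01] w 0.0278 q [-0.72  0.35  1.65  0.    1.14  1.12]
```

View pics/i.png

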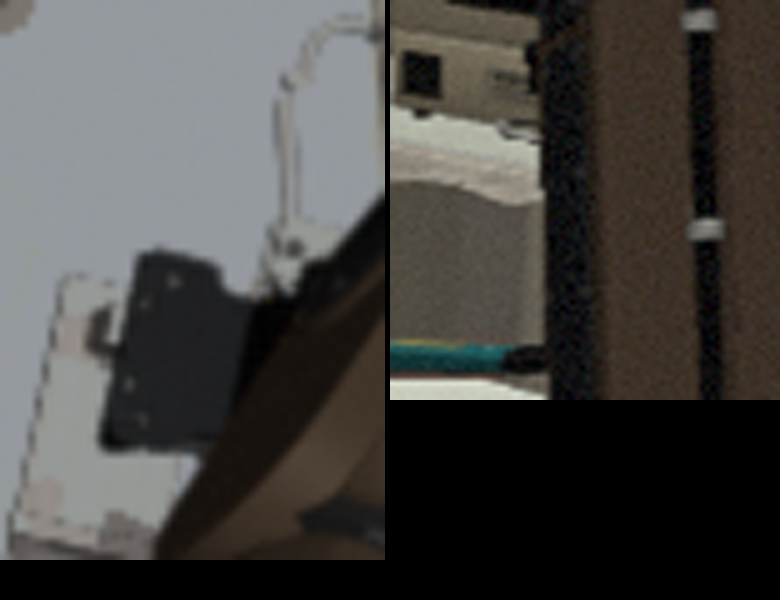

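The pliers are held (28 mm) and clear of the cradle, with the ring spread, its lug near (290,80) and the pivot near (295,250). Now carrying them over to the stand.

```bash
python3 -c "
from h import *
for p in((.52,-.2,.285),(.53,-.05,.285),(.47,.08,.27),(.44,.162,.18)): rel(p,0.)" | grep -v '^t'
```

```text
shift [-0.1316 -0.0237 -0.0177]
shift [-0.2786  0.0075 -0.0179]
shift [-0.3875  0.1006 -0.0033]
shift [-0.4583  0.152   0.0864]
```

```bash
python3 -m pendant '[[[-0.03,-0.007,-0.018,0,0,-0.1,0],[-0.07,-0.015,-0.018,0,0,-0.25,0],[-0.11,-0.022,-0.018,0,0,-0.4,0],[-0.15,-0.024,-0.018,0,0,-0.55,0],[-0.19,-0.02,-0.018,0,0,-0.7,0],[-0.23,-0.01,-0.018,0,0,-0.85,0],[-0.27,0.004,-0.018,0,0,-1.0,0],[-0.3,0.025,-0.018,0,0,-1.15,0],[-0.325,0.048,-0.018,0,0,-1.3,0],[-0.35,0.07,-0.018,0,0,-1.45,0]]]'; python3 -c "
from h import *
for p in((.47,.08,.285),(.44,.162,.18)): rel(p,0.)" 
```

```text
t: 17.27
eef_pos: [0.4882, 0.0367, 0.2835]
tcp_rot: [3.08, -0.61, 0.001]
ft_force: [0.6, 1.1, -1.6]
gripper_width: 0.0279
t 17.27 p [0.4882 0.0367 0.2835] x [ 0.925 -0.381  0.001] z [ 0.    -0.002 -1.   ] F [ 0.6  1.1 -1.6] T [-0.1  -0.05  0.03] w 0.0279 q [-0.06  0.23  1.78 -0.    1.13  0.33]
shift [-0.0334 -0.0331 -0.0016]
turn [ 0.0019 -0.0005 -0.391 ]
turn [-6.0000e-04 -2.7000e-03  2.7505e+00]
t 17.27 p [0.4882 0.0367 0.2835] x [ 0.925 -0.381  0.001] z [ 0.    -0.002 -1.   ] F [ 0.6  1.1 -1.6] T [-0.1  -0.05  0.03] w 0.0279 q [-0.06  0.23  1.78 -0.    1.13  0.33]
shift [-0.0924 -0.0976  0.1032]
turn [ 0.0019 -0.0005 -0.391 ]
turn [-6.0000e-04 -2.7000e-03  2.7505e+00]
```

```bash
python3 -m pendant '[[[-0.02,-0.02,0,0,0,-0.1,0],[-0.04,-0.04,0,0,0,-0.22,0],[-0.06,-0.06,0,0,0,-0.32,0],[-0.08,-0.085,0.01,0.002,0,-0.391,0],[-0.092,-0.098,0.03,0.002,0,-0.391,0],[-0.092,-0.098,0.06,0.002,0,-0.391,0],[-0.092,-0.098,0.09,0.002,0,-0.391,0],[-0.092,-0.098,0.1032,0.002,0,-0.391,0],[-0.092,-0.098,0.1032,0.002,0,-0.391,0]]]'; python3 -c "
from h import *
st()
b=cam('top'); a=cam('scene'); np.savez('c2.npz',a=a['image'],b=b['image'])
can=np.zeros((600,780,3),np.uint8); can[:400,:]=0
B=cv2.resize(b['image'][190:250,120:245,::-1],None,fx=6,fy=6,interpolation=2); can[:300,:750]=B[:300]
A=cv2.resize(a['image'][185:245,185:310,::-1],None,fx=6,fy=6,interpolation=2); can[300:600,:750]=A[:300];cv2.imwrite('pics/j.png',can)"
```

```text
t: 18.4
eef_pos: [0.4402, 0.162, 0.1793]
tcp_rot: [3.141, -0.0, -0.003]
ft_force: [0.6, -0.2, -1.2]
gripper_width: 0.0276
t 18.4 p [0.4402 0.162  0.1793] x [ 1.    -0.    -0.002] z [-0.002 -0.    -1.   ] F [ 0.6 -0.2 -1.2] T [-0.13 -0.07 -0.02] w 0.0276 q [ 0.21  0.32  1.97 -0.    0.85  0.21]
```

View pics/j.png

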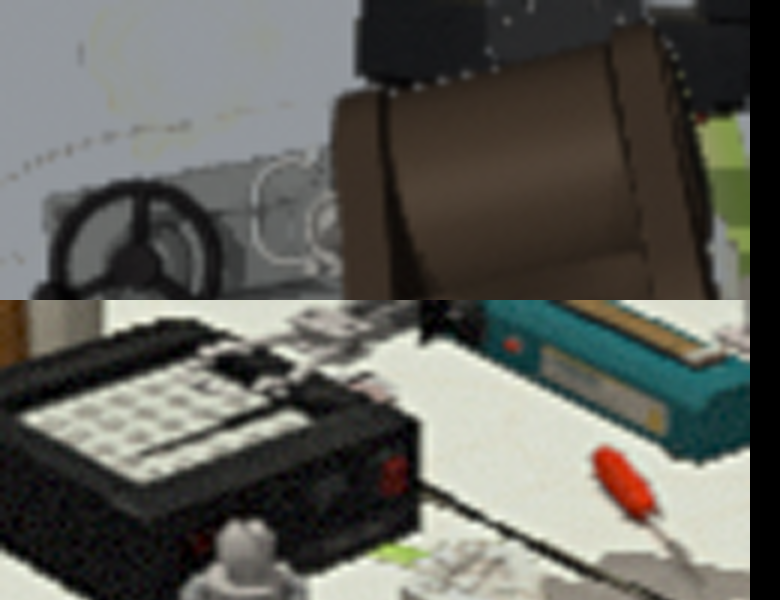

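The top view shows the spread ring (left end 252, edges from 155 to 272 in the crop) over the stand. The arm hides the rear part and most of the head. The scene view shows the ring over the black box near (240,350), still above and behind the head. Measuring both numerically.

```bash
cat > rg.py <<'E'
from h import *
b=cam('top'); a=cam('scene'); d=np.load('c2.npz'); B=d['b'].mean(2);A=d['a'].mean(2)
E=(.4402,.2955,.198)
for dx,dy,n in((0,0,'c'),(0,.0195,'front39'),(.0195,0,'far'),(-.0195,0,'near'),(0,.024,'f24')):
    X=(E[0]+dx,E[1]+dy,E[2]); print(n,np.round(proj(b,X),1),np.round(proj(a,X),1))
print('top'); print('     ',np.arange(160,180))
for r in range(212,240): print(r,B[r,160:180].astype(int))
print('scene'); print(np.arange(210,240))
for r in range(180,206): print(r,A[r,210:240].astype(int))
E
python3 rg.py
```

```text
c [171.1 225.4] [224.5 196.9]
front39 [164.2 225.5] [220.  198.8]
far [171.1 218.5] [220.1 195.3]
near [171.1 232.2] [228.9 198.6]
f24 [162.6 225.6] [219.  199.2]
top
      [160 161 162 163 164 165 166 167 168 169 170 171 172 173 174 175 176 177
 178 179]
212 [151 151 151 151 151 152 152 151 152 152 151 151 151 151 144  69  46  47
  47  47]
213 [151 151 151 151 151 151 151 151 151 151 151 151 150 147 138  62  47  48
  47  47]
214 [151 152 151 152 152 150 151 147 144 146 146 145 145 125 105  52  47  47
  47  47]
215 [151 151 145 145 146 144 143 125 110 116 117 145 144 105 101  62  48  47
  47  47]
216 [145 141 105 110 114 100 118 133 135 131 122 144 138  96 101  59  48  47
  47  47]
217 [104 103 102 108 118 134 126 117 105 109 128 130  97 100 102  59  49  47
  48  47]
218 [107 106 108 124 133 108  96 107 107 107 103 103 100  82  99  69  51  47
  47  47]
219 [108 107 110 135 102 106 107 108 108 109 107 105  98 102 101  68  51  48
  47  48]
220 [107 108 127 117  97 106 108 108 108 108 106  99  84  99  99  62  50  48
  46  47]
221 [106 101 138  97 103 102 102 107 103 102 100 104 100 106 
[... 4238 characters left out ...]
182 161 140 126
 102  49  82 128 105  36  22  31  43  50  45  50]
201 [198 201 186 157 141 146 174 201 202 202 201 197 180 157 148 154 186 207
 183 116  44  42  38  18  17  22  36  31  27  29]
202 [197 198 193 164 153 147 165 186 197 200 197 196 178 166 158 152 173 170
 127  87  34  17  31  33  10   9  10  16  17  21]
203 [162 185 200 202 203 200 183 163 155 147 164 183 202 194 158 119  94  48
  26  30  37  77 110 116  82  50  15  10  17   6]
204 [153 176 194 191 190 199 191 169 159 144 140 139 121  93  51  24  25  40
  61  84 125 173 201 207 193 142  67  26  31  38]
205 [194 177 157 147 149 173 204 206 202 196 170 116  52  17  25  52 101 145
 175 198 201 188 176 168 177 173 110  63  46  47]
```

```bash
python3 -m pendant '[[[-0.001,0,0.02,0,0,0,0],[-0.003,-0.001,0.04,0,0,0,0],[-0.003,-0.001,0.06,0,0,0,0],[-0.003,-0.001,0.073,0,0,0,0],[-0.003,-0.001,0.0763,0,0,0,0],[-0.003,-0.001,0.0763,0,0,0,0]]]'; python3 -c "
from h import *
st()
b=cam('top'); a=cam('scene'); np.savez('c3.npz',a=a['image'],b=b['image'])
can=np.zeros((600,780,3),np.uint8)
can[:288,:600]=cv2.resize(b['image'][211:247,145:220,::-1],None,fx=8,fy=8,interpolation=2)
can[300:,:600]=cv2.resize(a['image'][205:242,195:270,::-1],None,fx=8,fy=8,interpolation=2)[:300];cv2.imwrite('pics/k.png',can)"
```

```text
t: 19.35
eef_pos: [0.4383, 0.1633, 0.1049]
tcp_rot: [-3.141, 0.0, -0.004]
ft_force: [-0.4, 0.5, -1.0]
gripper_width: 0.0281
t 19.35 p [0.4383 0.1633 0.1049] x [ 1.    -0.     0.002] z [ 0.002  0.    -1.   ] F [-0.4  0.5 -1. ] T [-0.09 -0.08  0.01] w 0.0281 q [ 0.22  0.43  2.05 -0.    0.65  0.22]Traceback (most recent call last):
  File "<string>", line 7, in <module>
    can[300:,:600]=cv2.resize(a['image'][205:242,195:270,::-1],None,fx=8,fy=8,interpolation=2)[:300];cv2.imwrite('pics/k.png',can)
    ~~~^^^^^^^^^^^
ValueError: could not broadcast input array from shape (296,600,3) into shape (300,600,3)
```

```bash
cat > vk.py <<'E'
from h import *
import sys
d=np.load(sys.argv[1]); can=np.zeros((600,600,3),np.uint8)
can[:288]=cv2.resize(d['b'][211:247,145:220,::-1],None,fx=8,fy=8,interpolation=2)
can[300:596]=cv2.resize(d['a'][205:242,195:270,::-1],None,fx=8,fy=8,interpolation=2);cv2.imwrite('pics/'+sys.argv[2],can)
B=d['b'].mean(2);A=d['a'].mean(2)
print('top',np.arange(156,184))
for r in range(214,242): print(r,B[r,156:184].astype(int))
E
python3 vk.py c3.npz k.png
```

```text
top [156 157 158 159 160 161 162 163 164 165 166 167 168 169 170 171 172 173
 174 175 176 177 178 179 180 181 182 183]
214 [152 152 152 152 152 152 152 151 152 151 152 147 145 146 145 145 143 122
 111 116 108 102  99  98  83  50  43  42]
215 [151 152 151 152 152 151 145 145 147 146 143 119 103 111 107 104 107 105
 107 109 108 106 106 104  85  50  42  42]
216 [147 146 146 146 145 141 106 110 116 102 105 101 104 109 111 111 109 108
 110 112 113 113 105 104  78  49  43  42]
217 [119 110 115 108 105 103 101 107 110 109 108 108 108 109 106 109 111 112
 113 131 143 129  99 114  81  50  42  42]
218 [102 104 107 108 107 107 109 108 109 108 109 108 109 108  94 113 121 127
 119 121 139 120  91  89  63  46  42  42]
219 [106 107 107 108 108 108 109 108 107 108 110 110 113 121 135 124 107 108
 116 134 113  92  94  94  74  48  42  42]
220 [107 108 108 107 108 107 108 109 109 109 109 110 128 132 106  99  86 100
 103  97 101  91  83  88  72  48  42  42]
221 [108 108 107 107 107 108 109 110 109 109 108 113 134 102  96  99  99 105
 114  99 134 137 133 134 127  62  43  43]
222 [107 108 107 107 108 107 
[... 1594 characters left out ...]

  91 132 137  98  79  94 116  61  44  41]
236 [ 24  63  66  66  74 101 102 102 102  96  92  87  80  76  70  62  77  89
  74 105 127  91  99 123 117  60  42  42]
237 [24 61 65 67 78 92 87 82 80 69 58 49 47 50 51 55 64 66 80 91 71 68 93 94
 79 50 42 43]
238 [28 54 58 55 53 55 51 50 52 55 60 60 60 62 67 69 70 69 73 76 75 70 97 99
 92 54 45 45]
239 [ 33  43  50  52  58  65  66  60  60  68  69  69  69  73  94  97  98  98
  98  99  98 104 138 141 131  66  46  46]
240 [ 61  66  73  75  74  69  67  62  67  96  98  98  99  98 100 101 102 102
 101 101 102 107 142 146 136  70  48  47]
241 [ 64  72  96 101 100  73  68  62  72  99 101 102 102 101 101 101 101 102
 102 101 102 106 133 144 137  80  52  49]
```

View pics/k.png

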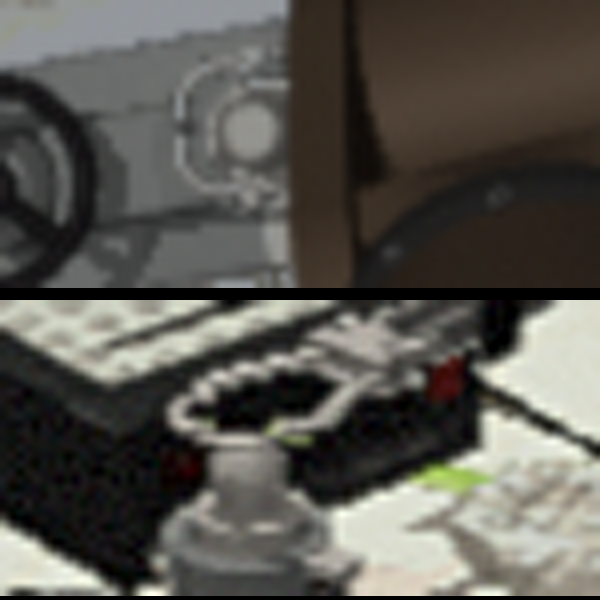

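The top view (k) shows the ring's front band at col 167.0 with its pin at row 226.4. Its side bands are at rows 218.6 and 234, and the head disc is centred near (175.9,227.0). In the scene view the ring hovers over the head and slightly towards the front. Computing offsets.

```bash
python3 - <<'E'
from h import *
b=cam('top');a=cam('scene')
h=ray(b,175.9,227.0,.109); f=ray(b,167.0,226.35,.1237); lat=ray(b,172,226.3,.1237)
print('head',h,'front band',f,'lat',lat)
s,R=st(); g=s['eef_pos']; print('predicted ring ctr y',g[1]+.1335)
print('front-band cam y minus 21.5mm',f[1]-.0215)
d=np.load('c3.npz');A=d['a'].mean(2)
print('scene',np.arange(212,250))
for r in range(210,234): print(r,A[r,212:250].astype(int))
for n,X in dict(head=h,ringc=(lat[0],f[1]-.0215,.1237),front=f).items(): print(n,proj(a,X))
E
```

```text
head [0.43877731 0.29847522 0.109     ] front band [0.44079805 0.32256887 0.1237    ] lat [0.44057846 0.30747938 0.1237    ]
t 19.55 p [0.4384 0.1633 0.105 ] x [ 1.    -0.     0.003] z [ 0.003  0.001 -1.   ] F [-0.5 -0.  -1.1] T [-0.06 -0.08  0.03] w 0.0278 q [ 0.22  0.43  2.05 -0.    0.65  0.22]
predicted ring ctr y 0.2968057292074501
front-band cam y minus 21.5mm 0.30106887194393683
scene [212 213 214 215 216 217 218 219 220 221 222 223 224 225 226 227 228 229
 230 231 232 233 234 235 236 237 238 239 240 241 242 243 244 245 246 247
 248 249]
210 [136 149 183 201 202 208 209 191 163 132 109  91  53  38  32  33  31  36
  37  33  65  84  93 110 135 162 170 174 173 174 149 130 138 162 182 164
 109  82]
211 [199 206 195 172 172 190 188 151 100  54  42  31  33  34  35  31  67  85
  80  78 151 180 157 115  74  89 121 161 172 172 166 134 127 119 103  90
  83  86]
212 [208 195 166 166 158 109  67  49  37  36  36  36  65  89  80  80 146 200
 186 164 141 107 109 104  87  80  84  90 109 139 152 124  74  74  77  72
  75 101]
213 [198 168 105  68  60  38  30  31  36  70  89  85 157 201 184 165 1
[... 2690 characters left out ...]
 147  93  80  89  95  90  86  81  85
  92 107 139 132  67  46  68  91 102 171 222 226 223 219 217 217 219 219
 223 216]
231 [ 14  10   2  16  48 128 158 158 149 107  90  89  91  90  89  86  83  86
  95 100 106 122 142 130 165 227 226 223 222 217 218 218 216 216 218 216
 211 184]
232 [ 18  10  15  51 109 133 118 131 159 140 106 100  90  91  97 104 104 105
 100 106  93  92 120 144 192 227 221 219 218 217 216 213 215 217 208 177
 138 131]
233 [ 20  13  26 101 137 126  96  83 110 135 153 139 104 101 132 169 168 152
 117  94  63  67  98 113 171 223 216 217 216 215 215 215 212 189 151 145
 141 148]
head [224.94374215 222.80101448]
ringc [223.83863084 218.79023863]
front [218.93880631 221.01762033]
```

Both views ask for a small shift towards the robot and back (about -2 mm x, -3.5 mm y). I'll apply it and lower part-way.

```bash
python3 -m pendant '[[[-0.002,0.0035,0,0,0.003,0,0],[-0.002,0.0035,0.002,0,0.003,0,0],[-0.002,0.0035,0.008,0,0.003,0,0],[-0.002,0.0035,0.015,0,0.003,0,0],[-0.002,0.0035,0.018,0,0.003,0,0],[-0.002,0.0035,0.018,0,0.003,0,0]]]'; python3 -c "
from h import *
st()
b=cam('top'); a=cam('scene'); np.savez('c4.npz',a=a['image'],b=b['image'])"; python3 vk.py c4.npz l.png; python3 -c "
from h import *
A=np.load('c4.npz')['a'].mean(2)
print('scene',np.arange(212,246))
for r in range(214,232): print(r,A[r,212:246].astype(int))"
```

```text
t: 20.3
eef_pos: [0.4363, 0.1598, 0.0867]
tcp_rot: [-3.141, 0.0, -0.008]
ft_force: [-0.1, 0.0, -1.5]
gripper_width: 0.0279
t 20.3 p [0.4363 0.1598 0.0867] x [ 1.    -0.     0.005] z [ 0.005  0.    -1.   ] F [-0.1  0.  -1.5] T [-0.1  -0.06  0.  ] w 0.0279 q [ 0.21  0.46  2.08 -0.    0.6   0.21]
top [156 157 158 159 160 161 162 163 164 165 166 167 168 169 170 171 172 173
 174 175 176 177 178 179 180 181 182 183]
214 [152 152 152 153 152 152 152 152 152 152 151 147 146 147 146 145 143 122
 111 115 109 103  99 101 106 108 114  84]
215 [152 153 152 152 152 152 146 146 147 144 143 120 104 111 106 104 107 106
 107 109 109 106 105 107 108 109 113  86]
216 [147 147 147 146 146 141 106 110 115 103 104 101 104 109 111 110 109 108
 108 103 107 107 105 108 106 110 112  73]
217 [120 110 115 109 105 103 103 107 110 109 108 108 109 109 110 109 107 104
 104  83 100 105 104 111  91  90 107  66]
218 [102 105 107 109 108 107 108 108 109 109 109 109 109 109 109 109 105  84
 105 108 108 117 142 141  87 106 132  88]
219 [107 107 107 108 108 108 109 108 108 109 109 109 109 109 109 108 112 112
 124 127 120 1
[... 4664 characters left out ...]
19   3   4   3   5  11  26  63 115 154 181 196 188 181 162 135
 123 110  84 139 115  33  28  19  26  26  26  20  12  24  61  99]
228 [ 10  15  19  15   2  14   5   8  22  59  76  90 102 101 100  97  90  97
  90  63  57  40  41  19  17  23  19  22  26  67  92 100 170 224]
229 [  8  14  15  17   8  22   8  50  83 101  98  84  91  99  92  88  81  86
 101 149 152  65  18  15  15  21  26  65  97 170 224 226 227 223]
230 [ 14  21   9  12  17  51  71 128 149 140 140  88  89  94  88  87  78  84
  94 109 137 129  67  52  60  92 102 173 222 222 223 222 219 220]
231 [ 17  14  10   8  52 132 161 161 149 139 136  89  87  91  88  84  84  89
  97  98 108 123 140 134 167 227 228 223 225 221 216 217 220 219]
```

View pics/l.png

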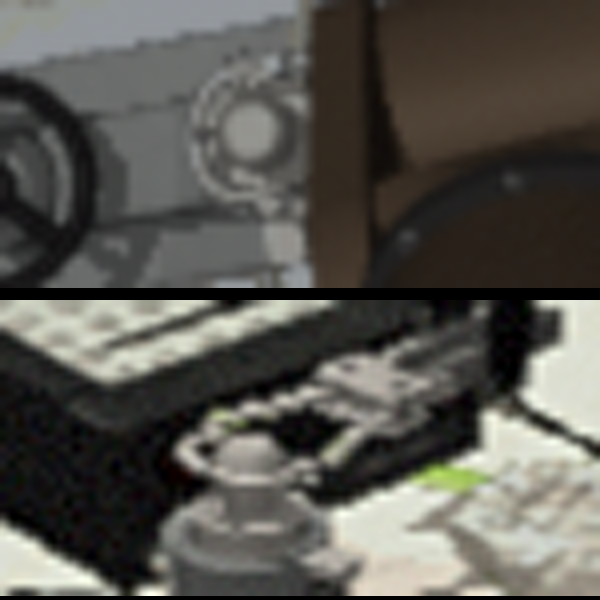

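The ring now surrounds the head top with gaps all round (top crop: front band col 169.2, sides at rows 219.5 and 235, head at (175.9,227.0)). There is no contact force. Lowering to the groove with a small trim.

```bash
python3 -m pendant '[[[0.0007,0.0007,0.002,0,-0.005,0,0],[0.0007,0.0007,0.005,0,-0.005,0,0],[0.0007,0.0007,0.008,0,-0.005,0,0],[0.0007,0.0007,0.0105,0,-0.005,0,0],[0.0007,0.0007,0.0105,0,-0.005,0,0]]]'; python3 -c "
from h import *
st()"
```

```text
t: 21.02
eef_pos: [0.4372, 0.1592, 0.0763]
tcp_rot: [-3.141, 0.0, -0.001]
ft_force: [-0.3, 2.0, -1.1]
gripper_width: 0.0279
t 21.02 p [0.4372 0.1592 0.0763] x [ 1.    -0.     0.001] z [ 0.001  0.001 -1.   ] F [-0.3  2.  -1.1] T [ 0.39 -0.18 -0.04] w 0.0279 q [0.21 0.48 2.08 0.   0.58 0.21]
```

```bash
python3 -m pendant '[[[0,-0.0015,0,0,0,0,0],[0,-0.0015,0,0,0,0,0],[0,-0.0015,0,0,0,0,0]]]'; python3 -c "
from h import *
st()"
```

```text
t: 21.4
eef_pos: [0.4371, 0.1607, 0.0764]
tcp_rot: [-3.141, 0.0, -0.001]
ft_force: [-0.1, -0.4, -1.3]
gripper_width: 0.0282
t 21.4 p [0.4371 0.1607 0.0764] x [ 1.    -0.     0.001] z [ 0.001  0.001 -1.   ] F [-0.1 -0.4 -1.3] T [-0.08 -0.04 -0.02] w 0.0282 q [0.21 0.48 2.08 0.   0.58 0.21]
```

A light front contact (2 N) showed at TCP y of about 0.1592 and went away 1.5 mm forward. I'll centre by gentle touch, moving to y of about 0.163 and then probing sideways.

```bash
python3 -m pendant '[[[0.001,-0.001,0,0,0,0,0],[0.0025,-0.0022,0,0,0,0,0],[0.0025,-0.0022,0,0,0,0,0],[0.0025,-0.0022,0,0,0,0,0]]]';python3 -m pendant '[[[0.001,0,0,0,0,0,0],[0.001,0,0,0,0,0,0],[0.001,0,0,0,0,0,0]]]';python3 -m pendant '[[[0.001,0,0,0,0,0,0],[0.001,0,0,0,0,0,0],[0.001,0,0,0,0,0,0]]]'
```

```text
t: 21.9
eef_pos: [0.4396, 0.1629, 0.0763]
tcp_rot: [-3.141, 0.0, -0.001]
ft_force: [-0.1, 0.1, -1.8]
gripper_width: 0.028
t: 22.28
eef_pos: [0.4406, 0.1629, 0.0763]
tcp_rot: [-3.141, 0.0, -0.001]
ft_force: [0.7, 0.5, -1.5]
gripper_width: 0.0283
t: 22.65
eef_pos: [0.4415, 0.1628, 0.0763]
tcp_rot: [-3.141, 0.0, -0.0]
ft_force: [-0.2, -0.1, -2.6]
gripper_width: 0.0276
```

```bash
python3 -m pendant '[[[-0.003,0,0,0,0,0,0],[-0.0065,0,0,0,0,0,0],[-0.0065,0,0,0,0,0,0],[-0.0065,0,0,0,0,0,0]]]';python3 -m pendant '[[[-0.001,0,0,0,0,0,0],[-0.001,0,0,0,0,0,0],[-0.001,0,0,0,0,0,0]]]';python3 -m pendant '[[[-0.001,0,0,0,0,0,0],[-0.001,0,0,0,0,0,0],[-0.001,0,0,0,0,0,0]]]'
```

```text
t: 23.15
eef_pos: [0.4351, 0.1629, 0.0764]
tcp_rot: [-3.141, -0.0, -0.001]
ft_force: [0.2, -0.9, -1.4]
gripper_width: 0.028
t: 23.52
eef_pos: [0.4342, 0.1629, 0.0764]
tcp_rot: [-3.141, -0.0, -0.001]
ft_force: [0.0, 0.4, -1.9]
gripper_width: 0.0281
t: 23.9
eef_pos: [0.4332, 0.1629, 0.0764]
tcp_rot: [-3.141, 0.0, -0.001]
ft_force: [0.0, -0.4, -0.5]
gripper_width: 0.0281
```

```bash
for i in 1 2; do :; done; python3 -m pendant '[[[-0.001,0,0,0,0,0,0],[-0.001,0,0,0,0,0,0],[-0.001,0,0,0,0,0,0]]]';python3 -m pendant '[[[-0.001,0,0,0,0,0,0],[-0.001,0,0,0,0,0,0],[-0.001,0,0,0,0,0,0]]]'
```

```text
t: 24.28
eef_pos: [0.4323, 0.1629, 0.0764]
tcp_rot: [-3.141, 0.0, -0.001]
ft_force: [1.0, 0.0, -1.9]
gripper_width: 0.0275
t: 24.65
eef_pos: [0.4315, 0.1629, 0.0765]
tcp_rot: [-3.141, 0.001, -0.002]
ft_force: [2.3, -0.2, -1.9]
gripper_width: 0.0277
```

```bash
python3 -c "
from h import *
a=cam('scene')
st()"
```

```text
t 24.7 p [0.4315 0.1629 0.0765] x [ 1.    -0.     0.001] z [ 0.001  0.001 -1.   ] F [ 3.   0.4 -1.4] T [-0.01 -0.47 -0.32] w 0.0279 q [0.22 0.48 2.09 0.   0.57 0.22]
```

```bash
python3 -m pendant '[[[0.004,0,0,0,0,0,0],[0.008,0,0,0,0,0,0],[0.0108,0,0,0,0,0,0],[0.0108,0,0,0,0,0,0],[0.0108,0,0,0,0,0,0]]]';python3 -m pendant '[[[0.001,0,0,0,0,0,0],[0.001,0,0,0,0,0,0],[0.001,0,0,0,0,0,0]]]';python3 -c "
from h import *
st()"
```

```text
t: 25.32
eef_pos: [0.442, 0.1629, 0.0764]
tcp_rot: [-3.141, 0.0, -0.001]
ft_force: [-1.3, 0.6, -1.1]
gripper_width: 0.0279
t: 25.7
eef_pos: [0.4427, 0.1629, 0.0763]
tcp_rot: [-3.141, -0.0, -0.0]
ft_force: [-1.8, -0.4, -2.0]
gripper_width: 0.0279
t 25.7 p [0.4427 0.1629 0.0763] x [1. 0. 0.] z [ 0.  0. -1.] F [-1.8 -0.4 -2. ] T [-0.01  0.31  0.34] w 0.0279 q [0.21 0.49 2.07 0.   0.59 0.21]
```

```bash
python3 -m pendant '[[[-0.003,0,0,0,0,0,0],[-0.0057,-0.001,0,0,0,0,0],[-0.0057,-0.003,0,0,0,0,0],[-0.0057,-0.003,0,0,0,0,0],[-0.0057,-0.003,0,0,0,0,0]]]';python3 -m pendant '[[[0,-0.001,0,0,0,0,0],[0,-0.001,0,0,0,0,0],[0,-0.001,0,0,0,0,0]]]';python3 -m pendant '[[[0,-0.001,0,0,0,0,0],[0,-0.001,0,0,0,0,0],[0,-0.001,0,0,0,0,0]]]';python3 -c "
from h import *
st()"
```

```text
t: 26.32
eef_pos: [0.4371, 0.1659, 0.0763]
tcp_rot: [-3.141, -0.0, -0.001]
ft_force: [0.8, 0.4, -1.8]
gripper_width: 0.0274
t: 26.7
eef_pos: [0.4371, 0.1669, 0.0763]
tcp_rot: [-3.141, -0.0, -0.001]
ft_force: [-0.2, -0.4, -1.7]
gripper_width: 0.0281
t: 27.08
eef_pos: [0.4372, 0.1679, 0.0763]
tcp_rot: [-3.141, -0.0, -0.001]
ft_force: [0.0, 0.1, -1.3]
gripper_width: 0.0278
t 27.07 p [0.4372 0.1679 0.0763] x [1. 0. 0.] z [ 0.  0. -1.] F [ 0.   0.1 -1.3] T [-0.09 -0.08  0.02] w 0.0278 q [0.23 0.49 2.08 0.   0.58 0.22]
```

```bash
python3 -m pendant '[[[0,-0.001,0,0,0,0,0],[0,-0.001,0,0,0,0,0],[0,-0.001,0,0,0,0,0]]]';python3 -m pendant '[[[0,-0.001,0,0,0,0,0],[0,-0.001,0,0,0,0,0],[0,-0.001,0,0,0,0,0]]]';python3 -c "
from h import *
st()"
```

```text
t: 27.45
eef_pos: [0.4371, 0.1689, 0.0763]
tcp_rot: [-3.141, -0.0, -0.001]
ft_force: [0.2, 0.1, -1.3]
gripper_width: 0.0281
t: 27.82
eef_pos: [0.4371, 0.1699, 0.0763]
tcp_rot: [-3.141, -0.0, -0.001]
ft_force: [0.7, -0.5, -1.8]
gripper_width: 0.0278
t 27.82 p [0.4371 0.1699 0.0763] x [1. 0. 0.] z [ 0.  0. -1.] F [ 0.7 -0.5 -1.8] T [-0.04 -0.1   0.03] w 0.0278 q [0.23 0.49 2.07 0.   0.58 0.23]
```

Side contacts are symmetric about x of about 0.4370. The front contact is at about 0.160, so the centre is about 3.5 mm further, near y 0.1635. Centring there and lowering to the groove height.

```bash
python3 -m pendant '[[[0,0.004,0,0,0,0,0],[0,0.0064,0,0,0,0,0],[0,0.0064,0,0,0,0,0],[0,0.0064,0.003,0,0,0,0],[0,0.0064,0.006,0,0,0,0],[0,0.0064,0.008,0,0,0,0],[0,0.0064,0.008,0,0,0,0],[0,0.0064,0.008,0,0,0,0]]]';python3 -c "
from h import *
st()
b=cam('top'); a=cam('scene'); np.savez('c5.npz',a=a['image'],b=b['image'])"; python3 vk.py c5.npz n.png >/dev/null
```

```text
t: 28.82
eef_pos: [0.4371, 0.1635, 0.0683]
tcp_rot: [-3.141, -0.0, -0.001]
ft_force: [0.7, -0.4, -1.4]
gripper_width: 0.0281
t 28.82 p [0.4371 0.1635 0.0683] x [1. 0. 0.] z [ 0.  0. -1.] F [ 0.7 -0.4 -1.4] T [-0.06 -0.07 -0.02] w 0.0281 q [0.22 0.5  2.08 0.   0.56 0.22]
```

View pics/n.png

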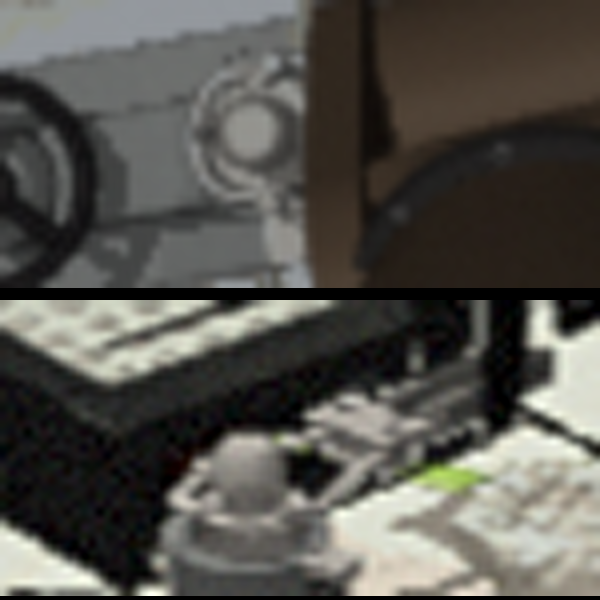

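Final picture: the ring lies under the head round the spindle, with its front-left band at about (217,229) in the scene image. That matches the projected row for a ring height of 86 mm. The side and front gaps are even, and the contact force is at the no-load level. Handing in.

```bash
python3 -m pendant '[[[0,0,0,0,0,0,0],[0,0,0,0,0,0,0]]]'; python3 hd.py | head -1; python3 -c "
from h import *
st(); arm.close_job()"
```

```text
t: 29.18
eef_pos: [0.4372, 0.1636, 0.0684]
tcp_rot: [-3.141, -0.0, -0.001]
ft_force: [0.7, -0.1, -1.4]
gripper_width: 0.0276
top 120 top z 0.1111
t 29.38 p [0.4372 0.1636 0.0684] x [1. 0. 0.] z [ 0.  0. -1.] F [ 0.5 -0.3 -1.2] T [-0.1  -0.06 -0.  ] w 0.028 q [0.22 0.5  2.08 0.   0.56 0.22]
the job is handed in; nothing more can be done
```

I wound the handwheel about 266° clockwise until it held firm against a 27 N push. I then squeezed and lifted the pliers at 38 N, and lowered the spread ring over the head to the groove. I handed in at 29.4 s, still holding it there.

**Last checks:**
- **Spindle:** the head top reads 111 mm from the top camera. At the stop the other camera read 104.5 mm, against 109 mm expected. The two disagree, but the hard stop supports fully up.
- **Pliers:** the grip width is 28 mm, against 30 mm given. I take this as fully squeezed, with the pads giving a little. The tool axis is vertical, and the ring's height in the picture fits a level ring at about 86 mm.
- **Force:** the wrist force was about 1 N, the same as when carrying the pliers freely, so nothing is leaning on the spindle.

**Centring:**
- **Sideways:** I centred the ring by touching the head lightly on both sides, at 1 to 3 N.
- **Front to back:** this is less sure. I found only the front contact, and no rear contact over 10 mm of travel. I set the ring 3.5 mm forward of the front contact, from the given opening size. The pictures had at first suggested a position about 4 mm further back, where the ring touched the head. I put that down to reading the ring's lit edge as its middle.

The screwdriver, petri dish and bottle were not touched knowingly; I did not check them separately at the end.

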